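# Set out dry colour test panels with their ink tins for viewing

## Task

Two or three dry colour test panels stand in the slotted wooden rack: slide each one straight up out of its slot by its top edge and stand it on the sloping viewing easel, one to a bay in whichever bays you like, its foot on the ledge and its back flat against the board. For each panel on the easel, also stand the ink tin of the same colour upright on the table right in front of it, carefully centred on that panel and close to the ledge (a gap of one to three centimetres to the easel). Do not let a panel fall over, keep all the tins standing, leave the marker where it lies, and put a tin right again if it gets knocked out of place.

Things in the scene. Friction and masses are not known exactly. Their poses are not given: they have to be found in the camera images.
- rack: fixed wooden drying rack, 220 x 112 mm, 62 mm high; origin: centre of its underside, z up. Four slots at x = -72, -24, 24, 72 mm, 11 mm wide, open at the top. A panel stands in a slot on the rack's floor (z = 12 mm), broad faces square to the rack's x axis, its lower 50 mm between fins at both side edges; the upper 70 mm is free
- easel: fixed viewing easel, 308 mm wide (y), front to -x; origin: on the table, middle of its width; z up. Base board x = -50 to 80, 12 mm thick. A flat white board, 95 mm high, its top leaning back (+x) 15 degrees, rises square from a ledge parted by low lugs (20 mm) into three bays about 95 mm wide, centred at y = -100, 0, 100 mm. A panel home in a bay has its centre at x = -8, z = 81 mm
- easel_corner (a point): middle of the easel's inner corner, where ledge and board meet (a line along y); axes x, y, z as the easel's, not tilted; in the easel's frame it lies at x = -20, z = 22 mm. The ledge is square to the board, so rises to the front by 15 degrees; it is 20 mm deep up to a front lip 6 mm thick that stands 14 mm above the ledge
- panel_blue_mid (a point): centre of the blue test panel (absent in some starts): a rigid grey plate 8 mm thick (x) x 64 mm wide (y) x 120 mm tall (z, up in the rack), 80 g, with a large blue patch and bar, alike on both faces. Its top edge is 60 mm above this point
- panel_pink_mid (a point): centre of the pink test panel (absent in some starts): a rigid grey plate 8 mm thick (x) x 64 mm wide (y) x 120 mm tall (z, up in the rack), 80 g, with a large pink patch and bar, alike on both faces. Its top edge is 60 mm above this point
- panel_black_mid (a point): centre of the black test panel (absent in some starts): a rigid grey plate 8 mm thick (x) x 64 mm wide (y) x 120 mm tall (z, up in the rack), 80 g, with a large black patch and bar, alike on both faces. Its top edge is 60 mm above this point
- panel_white_mid (a point): centre of the white test panel (absent in some starts): a rigid grey plate 8 mm thick (x) x 64 mm wide (y) x 120 mm tall (z, up in the rack), 80 g, with a large white patch and bar, alike on both faces. Its top edge is 60 mm above this point
- tin_blue_mid (a point): centre (half-way up) of the tin of blue ink: white label with a blue band and blue drips; closed round tin, body 66 mm in diameter, 72 mm tall, about 0.26 kg, upright; z up
- tin_pink_mid (a point): centre (half-way up) of the tin of pink ink: white label with a crimson-pink band and pink drips; closed round tin, body 66 mm in diameter, 72 mm tall, about 0.26 kg, upright; z up
- tin_black_mid (a point): centre (half-way up) of the tin of black ink: the smallest tin, white label with a black band and black drips; closed round tin, body 60 mm in diameter, 55 mm tall, about 0.26 kg, upright; z up
- tin_white_mid (a point): centre (half-way up) of the tin of white ink: the tallest tin, plain white label with grey-white drips; closed round tin, body 68 mm in diameter, 85 mm tall, about 0.26 kg, upright; z up
- marker: red and white marker, 135 mm long, 16 mm high, lying on the table; a bystander. Origin: on its underside
Mind the look-alikes: they are no part of the job. What is shaped like the part that bears tin_white_mid but turquoise is not meant.

How it is judged:
By the outcome, as a careful person would: the job done as asked, in the order asked, and still so for the second after the job is handed in, with the robot touching nothing.
Of panel_blue, panel_pink, panel_black, panel_white only 2 to 3 are there at a start; the rules pass over those that are not, and their reading is None.
At some moment in a run one of tin_blue, tin_pink, tin_black, tin_white may be knocked a few centimetres aside while the robot is not near it.
It also fails if it takes over 210 s, if anything falls off the work surface, if the arm or the gripper's body presses on something with over 40 N, if the wrist force passes 120 N, or if a joint passes its speed limit or range.

## Robot

A 6-joint arm with a two-finger parallel gripper is mounted at the origin on a cart in front of the work surface, level with it; the furniture and walls round the work are solid. World frame = base frame: x ahead of the robot, y to its left, z up, the work surface at z = 0. Lengths are in mm, angles in rad, forces in N, time in s.
With the tool pointing down it reaches from about 275 to 750 mm from the base axis. Payload 10.2 kg.
Tool frame: the origin (TCP) lies at the very end of the fingers, on their centre line; the grasp point (between the pads) lies 19 mm behind it; z points along the fingers, y is the direction in which the jaws open and shut (so a half turn about z gives the same grasp; the last joint's range is limited). The gripper opens to 85 mm and grips with 20 to 120 N. Pads are 22 mm wide; open, the fingers measure 114 mm over their backs; the gripper's body (76 mm by 85 mm) begins 54 mm behind the grasp point. The pads swing forward as they close: fully open they stand 13 mm farther back than shut.
Start: joints at [1.105, 0.313, 1.498, -0, 1.331, -0.223], TCP at [126.234, 509.604, 199.894] pointing down, gripper open.
Joint ranges: [-2.94, 2.94], [-0.97, 2.17], [0.19, 2.56], [-1.23, 4.37], [0.02, 3.11], [-2.88, 2.88]. Speed limits (rad/s): [2.39, 2.39, 3.01, 3.14, 3.14, 3.14].

## Interface

Orientations are given as a unit quaternion [w, x, y, z].
In Python, from rig import * gives the robot as it stands. The module is installed in compiled form; this text tells all that it offers.
- The arm moves only by the shell command python3 -m crank 'ROWS' [FORCE]. ROWS is a JSON object of lists of equal length, an entry for each row: "dp": the shift along the world's x, y, z in cm, a list of three; "delta_rot": the turn, a rotation vector about the world's x, y, z in degrees, a list of three; "claw": the closure in counts, from 0 (fully open) to 255 (shut). A call has 1 to 10 rows; each row shifts and turns the commanded pose from where the row before left it; what a row does not reach is not made up. A row lasts 1/10 s, in which the tool goes at most 50 mm and 8.59 degrees, less where a joint would pass 70% of its speed; a pose out of reach is approached as far as the arm can. A call is refused whole if a number of a shift passes 5 or a number of a turn 8.59, either way. A call with a gripper value outside its range is refused whole. The fingers move at their own pace and stop on an object; FORCE is the grip in N (left out, the last holds). Time passes only in rows, so rows that do not move let the fingers close. It gives the time, the measured TCP pose, the force and the opening at its end, in the units of the state.
- sense(): the state, without advancing time (a new reading comes with each control period).
- capture(name): name is "side" or "top" or "wrist"; returns (picture, depth): 400x640x3 uint8, red, green, blue; 400x640 float32, mm along the optical axis (not along the pixel's ray), 0 where there is no reading.
- camera_model(name): a dict with "fx", "fy", "cx", "cy" (pixels), "dist_coeffs" ([k1, k2, p1, p2, k3] as OpenCV has them; the pictures are not rectified), "cam_to_world" (4x4, takes a point from camera to world coordinates); the wrist camera has in their place "T_tool_cam" (4x4, takes a point from camera to tool coordinates, whose origin is the TCP and whose axes are the flange's). Camera axes: x right, y up, looking along -z (the intrinsics and any distortion apply to the point x, -y, -z); pixel columns grow to the right and rows downward; lengths in mm; the calibration is good to about 2 mm. A picture is of the moment at which its call begins: read the wrist's pose just before it. camera_model takes no time and is no camera call.
- finish_job(): hands the job in, once; it reports no verdict.
Trained networks look in the newest picture that a camera, given by its name, has taken for a name from the list of things; names that differ only in an ending like _2 or _b are one class to them, and where a whole thing is asked for, a point or a joint stands for the part that bears it (a point fixed in the world has none). Each returns a list of dicts, best first, with "p" (0 to 1); they miss things now and then, are a little off and sometimes report something else, mostly with a low value. They report only what shows in the picture. A call takes as long as a camera call. They do not tell look-alikes from the thing itself.
- boxes_of(camera, target): "centre" ([column, row] in pixels, amid what is visible of it).
- masks_of(camera, target): "region" (400x640 bool, what is visible of it) and "centre" ([column, row] in pixels, amid what is visible of it).
- pinpoint(camera, target): "centre" ([column, row] in pixels: a listed point, or the origin of a listed thing).
The state is a dict: "time_s": time; "joints": joint angles; "dq": joint speeds; "tau": joint torques, N m; "eef_pos": TCP position; "ee_rot": TCP orientation; "force": force on the tool from outside, world axes, zero at the start; "wrist_torque": the same for the moment, N m; "grip_width": opening from 0.0 (shut) to 1.0 (fully open).
Only numpy, scipy, OpenCV 4.12 (cv2) and the standard library are available. Lean on these libraries where they do the work, as an engineer would, in place of code of your own. Each camera call takes 0.05 s, during which the arm holds its last target.

## Working session

There is one attempt and no reset: what is moved stays moved. The work goes in short steps, Python scripts to look and compute and a shell command to move; the robot and the scene stay as the last step left them, time stands still between calls to the robot, and variables do not carry over. Pictures are saved under pics/ and viewed, and the job is handed in when it is done.

```bash
mkdir -p pics; cat > h.py <<'E'
from rig import *
import numpy as np, cv2
from scipy.spatial.transform import Rotation as R
def save(n,name):
    p,d=capture(n); cv2.imwrite('pics/'+name+'.png',p[:,:,::-1]); return p,d
def camT(n):
    m=camera_model(n)
    if 'cam_to_world' in m: return m,np.array(m['cam_to_world'])
    s=sense(); q=s['ee_rot']; T=np.eye(4); T[:3,:3]=R.from_quat([q[1],q[2],q[3],q[0]]).as_matrix(); T[:3,3]=s['eef_pos']
    return m,T@np.array(m['T_tool_cam'])
def rays(n,px):
    m,T=camT(n); K=np.array([[m['fx'],0,m['cx']],[0,m['fy'],m['cy']],[0,0,1.]])
    u=cv2.undistortPoints(np.array(px,float).reshape(-1,1,2),K,np.array(m['dist_coeffs'],float)).reshape(-1,2)
    c=np.c_[u[:,0],-u[:,1],-np.ones(len(u))]
    return T[:3,3],c@T[:3,:3].T
def at_z(n,px,z):
    o,d=rays(n,px); return o+d*((z-o[2])/d[:,2])[:,None]
def deproj(n,px,dep):
    o,d=rays(n,px); return o+d*np.array(dep).reshape(-1,1)
def proj(n,P):
    m,T=camT(n); P=np.atleast_2d(np.array(P,float)); c=(P-T[:3,3])@T[:3,:3]
    c=c*[1,-1,-1]; K=np.array([[m['fx'],0,m['cx']],[0,m['fy'],m['cy']],[0,0,1.]])
    return cv2.projectPoints(c,np.zeros(3),np.zeros(3),K,np.array(m['dist_coeffs'],float))[0].reshape(-1,2)
E
python3 - <<'E'
from h import *
print(sense())
for n in ['side','top','wrist']:
    save(n,n+'0'); print(n,camera_model(n))
E
```

```text
{'time_s': 0.0, 'joints': array([ 1.10461232e+00,  3.13434929e-01,  1.49845880e+00, -3.69917013e-06,
        1.33100152e+00, -2.23393117e-01]), 'dq': array([ 0.00138544,  0.00093528,  0.00053927,  0.00035773, -0.00187522,
        0.00026436]), 'tau': array([ 9.44975750e-05, -4.12250519e+01, -2.59749484e+01, -1.45067852e-04,
        4.00786987e-03,  4.68007798e-06]), 'eef_pos': array([126.08484036, 509.31943386, 199.33464138]), 'ee_rot': array([-2.18446778e-04,  1.21097039e-01,  9.92640460e-01, -6.13574875e-04]), 'force': array([ 0.37703206,  0.37920111, -0.36202114]), 'wrist_torque': array([0.02728606, 0.0377241 , 0.00034627]), 'grip_width': 1.0028845677675196}
side {'fx': 420.9779127432811, 'fy': 420.9779127432811, 'cx': 317.6648934186561, 'cy': 201.7809921776309, 'dist_coeffs': array([-0.08686996,  0.        ,  0.        ,  0.        ,  0.        ]), 'cam_to_world': array([[ 8.23429964e-01,  3.94674641e-01, -4.07670237e-01,
        -1.82130721e+01],
       [-5.67301661e-01,  5.58086535e-01, -6.05564401e-01,
        -8.13226604e+02],
       [-1.14856425e-02,  7.29911876e-01,  6.8344
[... 526 characters left out ...]
e-02,  1.80724881e-01,  9.83467979e-01,
         1.33050165e+03],
       [ 0.00000000e+00,  0.00000000e+00,  0.00000000e+00,
         1.00000000e+00]])}
wrist {'fx': 317.4803923625875, 'fy': 317.4803923625875, 'cx': 323.2926279403306, 'cy': 203.40380853761238, 'dist_coeffs': array([0.01176779, 0.        , 0.        , 0.        , 0.        ]), 'T_tool_cam': array([[-2.62322636e-04,  9.55629840e-01,  2.94570094e-01,
         7.50484721e+01],
       [ 9.99998760e-01,  7.08097683e-04, -1.40664980e-03,
         6.54289965e-02],
       [-1.55282093e-03,  2.94569360e-01, -9.55628841e-01,
        -1.74551982e+02],
       [ 0.00000000e+00,  0.00000000e+00,  0.00000000e+00,
         1.00000000e+00]])}
```

View pics/top0.png

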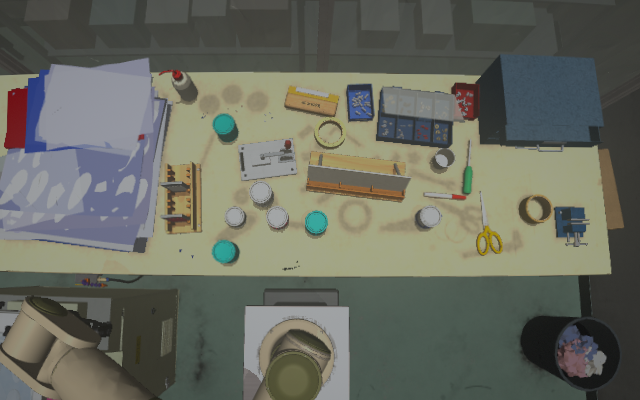

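View pics/side0.png

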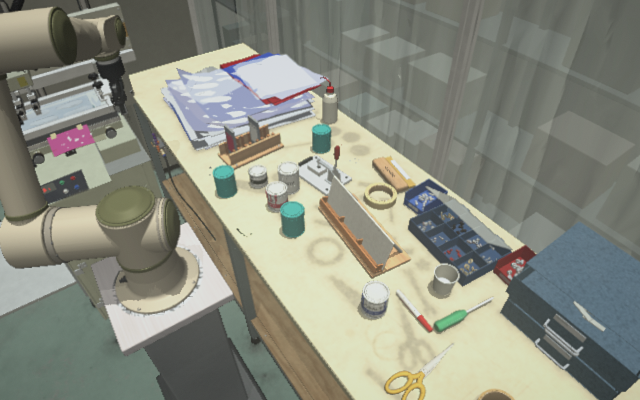

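View pics/wrist0.png

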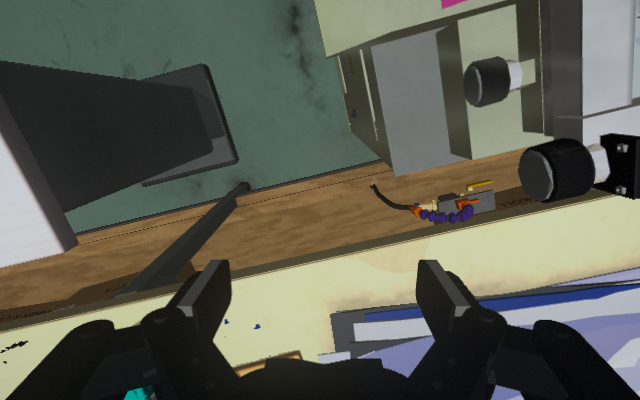

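```bash
python3 - <<'E'
from h import *
names=['rack','easel','easel_corner','marker']+['panel_%s_mid'%c for c in ['blue','pink','black','white']]+['tin_%s_mid'%c for c in ['blue','pink','black','white']]
for n in ['top','side']:
    p,d=save(n,n+'1')
    np.save('pics/%s1d.npy'%n,d)
    for t in names:
        r=pinpoint(n,t)
        print(n,t,[(np.round(x['centre'],1).tolist(),round(x['p'],2)) for x in r[:5]])
p=cv2.imread('pics/top1.png'); cv2.imwrite('pics/topz.png',cv2.resize(p[110:270,150:450],None,fx=2.6,fy=2.6,interpolation=cv2.INTER_CUBIC))
p=cv2.imread('pics/side1.png'); cv2.imwrite('pics/sidez.png',cv2.resize(p[80:300,200:420],None,fx=2.7,fy=2.7,interpolation=cv2.INTER_CUBIC))
E
```

```text
top rack [([186.7, 198.9], 0.69)]
top easel [([357.4, 179.8], 0.9)]
top easel_corner [([353.4, 189.6], 0.88), ([261.1, 192.7], 0.17)]
top marker [([443.0, 195.5], 0.51), ([277.9, 216.3], 0.49), ([353.4, 189.7], 0.16)]
top panel_blue_mid []
top panel_pink_mid [([171.9, 218.4], 0.61)]
top panel_black_mid []
top panel_white_mid [([176.1, 187.7], 0.67)]
top tin_blue_mid [([428.2, 218.0], 0.96)]
top tin_pink_mid []
top tin_black_mid [([235.2, 217.0], 0.71)]
top tin_white_mid [([264.3, 192.6], 0.95), ([225.1, 251.7], 0.94), ([315.0, 222.5], 0.76), ([226.0, 127.3], 0.73)]
side rack [([252.7, 146.0], 0.79)]
side easel [([358.8, 231.7], 0.67), ([230.7, 143.2], 0.18)]
side easel_corner [([351.5, 233.8], 0.93)]
side marker [([410.8, 313.2], 0.77)]
side panel_blue_mid []
side panel_pink_mid [([229.5, 142.8], 0.55)]
side panel_black_mid [([356.8, 233.5], 0.17)]
side panel_white_mid [([256.5, 132.8], 0.69)]
side tin_blue_mid [([373.5, 301.0], 0.86)]
side tin_pink_mid [([279.7, 197.8], 0.96)]
side tin_black_mid [([254.8, 175.7], 0.66)]
side tin_white_mid [([288.9, 178.7], 0.91), ([294.0, 219.8], 0.74), ([226.0, 182.1], 0.72), ([320.4, 133.5], 0.68), ([411.7, 311.5], 0.62)]
```

View pics/topz.png

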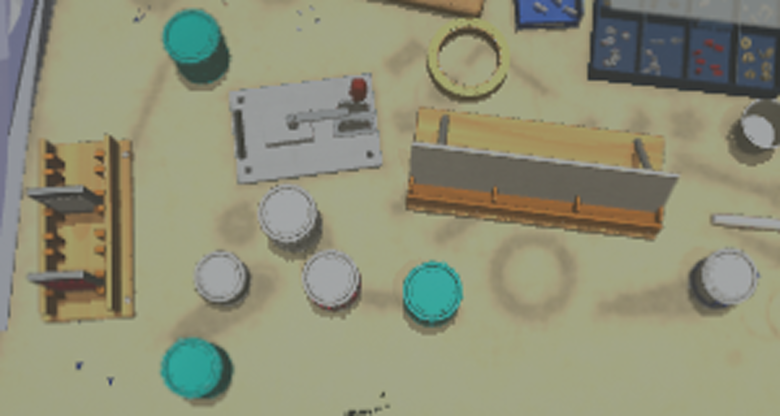

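View pics/sidez.png

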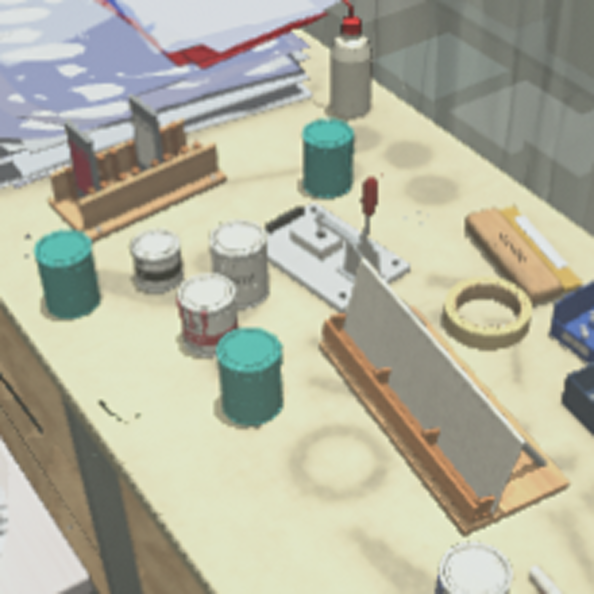

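```bash
python3 - <<'E'
from h import *
d=np.load('pics/top1d.npy'); ds=np.load('pics/side1d.npy')
def top(px,z): print(px,z,np.round(at_z('top',[px],z)[0],1), 'depthpt',np.round(deproj('top',[px],d[int(px[1]),int(px[0])])[0],1))
for nm,px,z in [('pinktin',(278,217.5),36),('white',(261.5,193),85),('black',(235.2,217),27),('blue',(428.2,218),36),('pinkpanel',(171.9,218.4),72),('whitepanel',(176.1,187.7),72),('corner',(353.4,189.6),22),('rack',(186.7,198.9),0),('marker',(443,195.5),0),('teal',(316,222),85),('easel',(357.4,179.8),0)]:
    print(nm,end=' ');top(px,z)
for nm,px,z in [('pinktin',(279.7,197.8),36),('white',(288.9,178.7),42),('black',(254.8,175.7),27),('blue',(373.5,301),36),('pinkpanel',(229.5,142.8),72),('whitepanel',(256.5,132.8),72),('corner',(351.5,233.8),22),('rack',(252.7,146),0)]:
    print('side',nm,np.round(at_z('side',[px],z)[0],1),np.round(deproj('side',[px],ds[int(px[1]),int(px[0])])[0],1))
# lids by depth: cluster of points
H,W=d.shape; uu,vv=np.meshgrid(np.arange(W),np.arange(H)); px=np.c_[uu.ravel(),vv.ravel()]
P=deproj('top',px,d.ravel()).reshape(H,W,3); np.save('pics/P.npy',P)
img=cv2.imread('pics/top1.png')
for nm,c,h in [('pink',(278,217),72),('white',(261,193),85),('black',(235,217),55),('blue',(428,217),72),('teal',(316,222),85)]:
    s=P[c[1]-20:c[1]+20,c[0]-20:c[0]+20].reshape(-1,3); m=s[:,2]>h-8; s=s[m]
    e=(s[:,:2].min(0)+s[:,:2].max(0))/2; print(nm,np.round(e,1),np.round(s[:,:2].mean(0),1),'z',round(np.median(s[:,2]),1),'ext',np.round(np.ptp(s[:,:2],axis=0),1))
# table plane
s=P[225:265,330:400].reshape(-1,3); print('table z',np.round(np.median(s[:,2]),2), np.std(s[:,2]))
E
```

```text
pinktin (278, 217.5) 36 [416.1  57.6  36. ] depthpt [411.5  54.8  74. ]
white (261.5, 193) 85 [483.5 104.8  85. ] depthpt [483.3 104.7  85.8]
black (235.2, 217) 27 [417.8 191.   27. ] depthpt [414.2 185.9  56.3]
blue (428.2, 218) 36 [ 417.  -407.6   36. ] depthpt [ 413.2 -398.6   67.5]
pinkpanel (171.9, 218.4) 72 [406.4 374.2  72. ] depthpt [401.4 360.6 114. ]
whitepanel (176.1, 187.7) 72 [500.4 367.3  72. ] depthpt [497.3 362.1  88.2]
corner (353.4, 189.6) 22 [ 507.8 -177.2   22. ] depthpt [ 506.3 -176.4   29.7]
rack (186.7, 198.9) 0 [478.  353.7   0. ] depthpt [476.5 350.9   9.4]
marker (443, 195.5) 0 [ 494.7 -469.7    0. ] depthpt [ 491.7 -464.2   16.7]
teal (316, 222) 85 [397.5 -58.4  85. ] depthpt [398.1 -58.5  79.2]
easel (357.4, 179.8) 0 [ 544.2 -192.9    0. ] depthpt [ 529.  -184.5   70.7]
side pinktin [422.1  51.5  36. ] [409.7  27.1  60.9]
side white [490.5 107.2  42. ] [474.7  78.6  69.2]
side black [414.5 202.4  27. ] [400.1 168.5  56.7]
side blue [ 417.7 -404.6   36. ] [ 401.1 -420.2   69.6]
side pinkpanel [406.1 363.1  72. ] [406.6 364.6  71. ]
side whitepanel [512.9 362.3  72. ] [503.9 342.3  86.4]
side corner [ 519.5 -186.5   22. ] [ 515.8 -190.7   28.1]
side rack [504.3 392.6   0. ] [474.  322.7  53.2]
pink [365.5  40.2] [419.1  63.8] z 72.1 ext [216.  149.9]
white [389.1  54.2] [484.8 107.6] z 84.7 ext [263.1 177.8]
black [364.7  93.3] [417.5 184.8] z 54.9 ext [214.3 256.1]
blue [ 353.6 -236.2] [ 415.8 -397.1] z 72.2 ext [192.1 402.9]
teal [345.2 -58.5] [394.9 -57.5] z 84.8 ext [175.3  65.2]
table z 1.6 79.32762196084083
```

```bash
python3 - <<'E'
from h import *
P=np.load('pics/P.npy')
def sel(box,zr):
    s=P[box[1]:box[3],box[0]:box[2]].reshape(-1,3); return s[(s[:,2]>zr[0])&(s[:,2]<zr[1])&(abs(s[:,0])<900)]
s=sel((155,155,210,245),(57,66)); r=cv2.minAreaRect(s[:,:2].astype(np.float32)); print('rack z62',r,len(s))
for nm,b in [('pink',(155,208,200,230)),('white',(155,178,200,200))]:
    s=sel(b,(90,140)); print(nm,len(s),np.round(s.min(0),1),np.round(s.max(0),1)); t=s[s[:,2]>127]; print(np.round(t,0)[:25].tolist())
s=sel((300,145,415,205),(8,16)); r=cv2.minAreaRect(s[:,:2].astype(np.float32)); print('easel base',r,len(s))
# board: front face fit
s=sel((312,165,408,192),(35,112)); 
for _ in range(4):
    A=np.c_[s[:,1:],np.ones(len(s))]; c=np.linalg.lstsq(A,s[:,0],rcond=None)[0]; e=s[:,0]-A@c; s=s[abs(e)<max(4,2*e.std())]
print('board x=a*y+b*z+c',c,len(s),e.std(),'lean',np.degrees(np.arctan(c[1])))
print(s.min(0),s.max(0))
E
```

```text
rack z62 ((478.3197021484375, 362.078369140625), (209.34686279296875, 85.6176528930664), 3.9214463233947754) 376
pink 114 [400.6 326.3  91.3] [412.7 389.4 139. ]
[[412.0, 340.0, 133.0], [412.0, 336.0, 136.0], [412.0, 335.0, 133.0], [412.0, 332.0, 133.0], [412.0, 329.0, 131.0], [413.0, 327.0, 128.0], [408.0, 383.0, 135.0], [409.0, 381.0, 133.0], [409.0, 378.0, 134.0], [409.0, 376.0, 131.0], [408.0, 371.0, 136.0], [409.0, 370.0, 130.0], [409.0, 366.0, 134.0], [408.0, 362.0, 137.0], [409.0, 360.0, 134.0], [409.0, 357.0, 135.0], [409.0, 356.0, 130.0], [409.0, 352.0, 132.0], [409.0, 348.0, 135.0], [410.0, 348.0, 128.0], [410.0, 345.0, 128.0], [409.0, 340.0, 132.0], [409.0, 337.0, 135.0], [409.0, 334.0, 135.0], [410.0, 333.0, 130.0]]
white 133 [496.9 331.7  90.1] [508.9 395.  139. ]
[[509.0, 347.0, 132.0], [509.0, 344.0, 131.0], [508.0, 340.0, 133.0], [508.0, 337.0, 135.0], [508.0, 333.0, 138.0], [505.0, 394.0, 132.0], [506.0, 392.0, 128.0], [505.0, 387.0, 133.0], [505.0, 384.0, 133.0], [505.0, 381.0, 135.0], [506.0, 379.0, 132.0], [505.0, 375.0, 136.0], [507.0, 372.0, 127.0], [505.0, 367.0, 134.0], [505.0, 364.0, 133.0], [506.0, 362.0, 131.0], [505.0, 357.0, 137.0], [506.0, 356.0, 131.0], [506.0, 352.0, 132.0], [505.0, 349.0, 134.0], [506.0, 347.0, 132.0], [506.0, 343.0, 133.0], [506.0, 341.0, 130.0], [506.0, 338.0, 133.0], [505.0, 334.0, 135.0]]
easel base ((562.8406372070312, -193.67413330078125), (191.54904174804688, 370.46319580078125), 0.2705423831939697) 1163
board x=a*y+b*z+c [1.15906097e-01 2.74205699e-01 5.34492322e+02] 1180 1.2835054418871463 lean 15.333932267137234
[ 504.566516   -336.60748781   35.00043168] [561.30104105 -45.51874486 111.98534639]
```

```bash
python3 -m crank '{"dp":[[3.3,-1.5,1.2],[3.3,-1.5,1.2],[3.3,-1.5,1.2],[3.3,-1.5,1.2],[3.3,-1.5,1.2],[3.3,-1.5,1.2],[3.3,-1.5,1.2],[3.3,-1.5,1.2],[3.3,-1.5,1.2],[3.3,-1.5,1.2]],"delta_rot":[[0,0,-7.2],[0,0,-7.2],[0,0,-7.2],[0,0,-7.2],[0,0,-7.2],[0,0,-7.2],[0,0,-7.2],[0,0,-7.2],[0,0,-7.2],[0,0,-7.2]],"claw":[0,0,0,0,0,0,0,0,0,0]}' 40
python3 -m crank '{"dp":[[0,0,0],[0,0,0]],"delta_rot":[[0,0,0],[0,0,0]],"claw":[0,0]}'
cat > st.py <<'E'
from h import *
s=sense();q=s['ee_rot'];M=R.from_quat([q[1],q[2],q[3],q[0]]).as_matrix()
print('t',round(s['time_s'],2),'tcp',np.round(s['eef_pos'],1),'yaw',round(np.degrees(np.arctan2(M[1,0],M[0,0])),2),'z',np.round(M[:,2],3),'f',np.round(s['force'],1),'g',round(s['grip_width'],3),'j',np.round(s['joints'],2))
E
python3 st.py; python3 - <<'E'
from h import *
p,d=save('wrist','w1'); np.save('pics/w1d.npy',d)
for t in ['rack','panel_pink_mid','panel_white_mid','panel_blue_mid','panel_black_mid']:
    print(t,[(np.round(x['centre'],1).tolist(),round(x['p'],2)) for x in pinpoint('wrist',t)[:3]])
E
```

```text
time_s: 2.45
eef_pos: [457.5, 358.8, 320.5]
ee_rot: [0.0, 0.683, 0.73, 0.0]
force: [-0.3, 1.1, 0.2]
grip_width: 0.999
time_s: 2.65
eef_pos: [456.5, 359.4, 319.5]
ee_rot: [-0.0, 0.681, 0.732, -0.0]
force: [-0.8, -0.5, 0.2]
grip_width: 0.995
t 2.65 tcp [456.5 359.4 319.5] yaw 94.09 z [-0.001 -0.    -1.   ] f [-0.8 -0.5  0.2] g 0.995 j [0.47 0.4  1.07 0.   1.67 0.39]
rack [([338.1, 155.5], 0.63)]
panel_pink_mid [([290.8, 162.6], 0.73)]
panel_white_mid [([360.2, 162.3], 0.62)]
panel_blue_mid []
panel_black_mid [([287.0, 330.5], 0.36)]
```

View pics/w1.png

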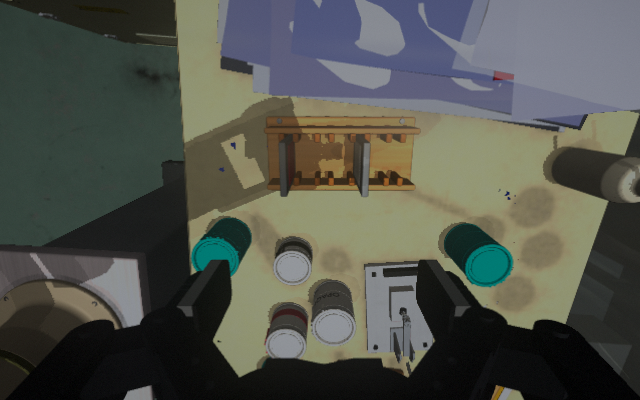

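```bash
python3 - <<'E'
from h import *
d=np.load('pics/w1d.npy'); H,W=d.shape; uu,vv=np.meshgrid(np.arange(W),np.arange(H))
P=deproj('wrist',np.c_[uu.ravel(),vv.ravel()],d.ravel()).reshape(H,W,3)
s=P[130:200,265:420].reshape(-1,3)
for nm,a,b in [('pink',390,430),('white',488,525)]:
    t=s[(s[:,0]>a)&(s[:,0]<b)&(s[:,2]>75)]; u=t[t[:,2]>126]
    print(nm,len(t),'all',t.min(0).round(1),t.max(0).round(1),'top',len(u),np.percentile(u,[2,50,98],axis=0).round(1).tolist())
    k=np.polyfit(u[:,1],u[:,0],1); print('yaw of panel line',np.degrees(np.arctan(-k[0])))
t=s[(s[:,2]>56)&(s[:,2]<66)]; print(cv2.minAreaRect(t[:,:2].astype(np.float32)))
E
python3 - <<'E'
import cv2
p=cv2.imread('pics/w1.png');cv2.imwrite('pics/w1z.png',cv2.resize(p[105:205,250:430],None,fx=4.4,fy=4.4,interpolation=cv2.INTER_CUBIC))
E
```

```text
pink 660 all [403.2 329.8  75. ] [414.9 393.2 135. ] top 408 [[403.8, 331.3, 127.7], [409.1, 362.8, 132.7], [414.2, 392.0, 134.2]]
yaw of panel line 3.8868248415871287
white 673 all [498.2 336.6  75.3] [510.6 400.  135.2] top 406 [[499.0, 338.1, 128.1], [503.9, 369.6, 132.8], [509.1, 398.9, 134.5]]
yaw of panel line 3.974299415545054
((480.52484130859375, 365.36456298828125), (209.54226684570312, 82.18118286132812), 4.179736614227295)
```

View pics/w1z.png

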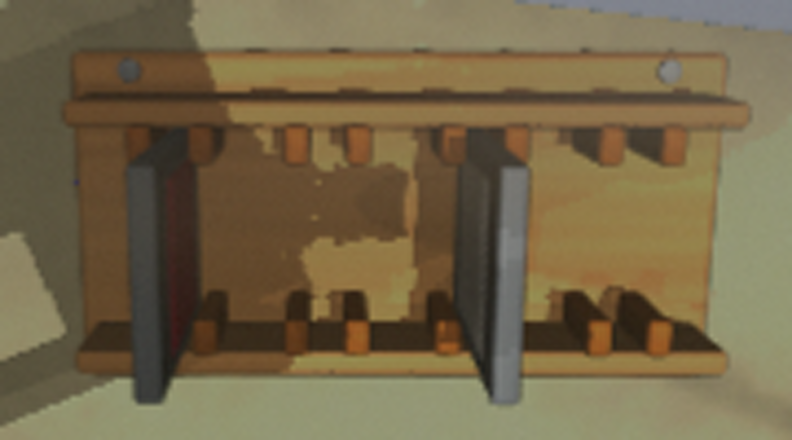

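```bash
python3 -m crank '{"dp":[[0,-5,0],[0,-5,0],[0,-5,0],[0,-5,0],[0,-5,0],[0,-5,0],[0,-5,0],[0,-5,0],[0,-5,0],[0,-5,0]],"delta_rot":[[0,0,-1],[0,0,-1],[0,0,-1],[0,0,-1],[0,0,-1],[0,0,-1],[0,0,-1],[0,0,-1],[0,0,-1],[0,0,-1]],"claw":[0,0,0,0,0,0,0,0,0,0]}'
python3 -m crank '{"dp":[[0,-5,0],[0,-5,0],[0,0,0],[0,0,0]],"delta_rot":[[0,0,-0.5],[0,0,0],[0,0,0],[0,0,0]],"claw":[0,0,0,0]}'
python3 st.py; python3 - <<'E'
from h import *
p,d=save('wrist','w2'); np.save('pics/w2d.npy',d)
for t in ['easel','easel_corner']:
    print(t,[(np.round(x['centre'],1).tolist(),round(x['p'],2)) for x in pinpoint('wrist',t)[:3]])
H,W=d.shape; uu,vv=np.meshgrid(np.arange(W),np.arange(H))
P=deproj('wrist',np.c_[uu.ravel(),vv.ravel()],d.ravel()).reshape(H,W,3); np.save('pics/P2.npy',P)
E
```

```text
time_s: 3.95
eef_pos: [455.7, -141.9, 320.1]
ee_rot: [0.0, 0.743, 0.67, 0.0]
force: [1.2, 0.7, 0.5]
grip_width: 1.002
time_s: 4.35
eef_pos: [456.1, -240.6, 319.5]
ee_rot: [-0.0, 0.746, 0.666, 0.0]
force: [-0.2, 0.6, 0.6]
grip_width: 1.005
t 4.35 tcp [ 456.1 -240.6  319.5] yaw 83.53 z [-0.     0.001 -1.   ] f [-0.2  0.6  0.6] g 1.005 j [-0.71  0.24  1.29  0.    1.62 -0.6 ]
easel [([375.0, 115.8], 0.63)]
easel_corner [([362.8, 112.9], 0.74)]
```

View pics/w2.png

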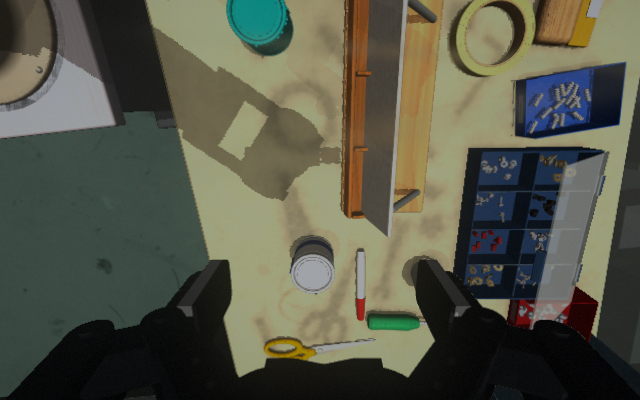

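```bash
python3 - <<'E'
from h import *
P=np.load('pics/P2.npy')
S=P[0:235,330:445].reshape(-1,3); S=S[np.abs(S).max(1)<900]
def boardfit(S):
    s=S[(S[:,2]>38)&(S[:,2]<108)&(S[:,0]>495)&(S[:,0]<575)]
    for _ in range(6):
        A=np.c_[s[:,1:],np.ones(len(s))]; c=np.linalg.lstsq(A,s[:,0],rcond=None)[0]; e=s[:,0]-A@c; s=s[abs(e)<max(2.5,2*e.std())]
    print(c,len(s),e.std(),'yaw',np.degrees(np.arctan(-c[0])),'lean',np.degrees(np.arctan(c[1]))); return c
c=boardfit(S)
yaw=np.arctan(-c[0]); X=np.array([np.cos(yaw),np.sin(yaw)]); Y=np.array([-X[1],X[0]])
def rng(zr,nm):
    s=S[(S[:,2]>zr[0])&(S[:,2]<zr[1])]; a=s[:,:2]@X; b=s[:,:2]@Y
    print(nm,len(s),'ex',np.percentile(a,[0.5,2,50,98,99.5]).round(1),'ey',np.percentile(b,[.1,.5,1,99]).round(1))
rng((8,16),'base'); rng((105,125),'boardtop')
# corner at z=22 in e coords
print('corner ex', (c[1]*22+c[2])*np.cos(yaw)) 
for z in (30,60,90,110): print(z, (c[1]*z+c[2])*np.cos(yaw))
E
python3 - <<'E'
import cv2
p=cv2.imread('pics/w2.png');cv2.imwrite('pics/w2z.png',cv2.resize(p[0:240,320:450],None,fx=2.5,fy=2.5,interpolation=cv2.INTER_CUBIC))
E
```

```text
[1.12106286e-01 2.67104765e-01 5.36252159e+02] 5434 0.37034807757775884 yaw -6.396509553816815 lean 14.95484935367635
base 6903 ex [509.3 509.9 612.8 637.1 638.1] ey [-272.3 -270.3 -268.6   19.4]
boardtop 1905 ex [560.5 560.7 563.6 568.3 568.7] ey [-271.5 -269.4 -267.9   -7.2]
corner ex 538.7535559183588
30 540.8770915994138
60 548.8403504033699
90 556.8036092073262
110 562.1124484099637
```

View pics/w2z.png

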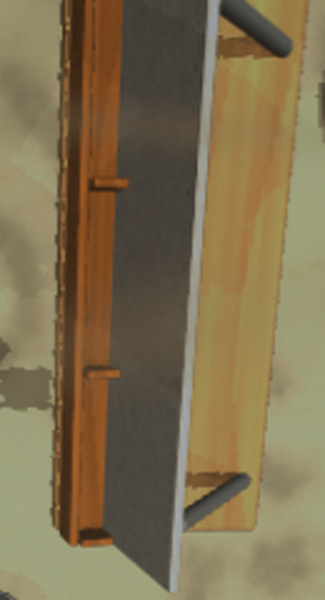

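```bash
python3 - <<'E'
from h import *
P2=np.load('pics/P2.npy'); P1=np.load('pics/P.npy')
yaw=np.radians(-6.4); X=np.array([np.cos(yaw),np.sin(yaw)]); Y=np.array([-X[1],X[0]])
for nm,P,b in [('wrist',P2,(330,0,445,235)),('top',P1,(295,140,420,210))]:
    S=P[b[1]:b[3],b[0]:b[2]].reshape(-1,3); S=S[np.abs(S).max(1)<900]
    a=S[:,:2]@X; e=S[:,:2]@Y; z=S[:,2]
    # lug: above ledge by > ... ledge z = 22 + (538.8-a)*tan15 for a in 520..538
    h=z-(22+(538.8-a)*np.tan(np.radians(15)))
    m=(a>521)&(a<533)&(h>8)&(h<30); 
    hist,ed=np.histogram(e[m],bins=np.arange(-300,60,4)); print(nm,[(int(x),int(n)) for x,n in zip(ed,hist) if n>3])
    m=(z>8)&(z<16)&(a>508)&(a<640); print('base e',np.percentile(e[m],[0.1,.5,1,99,99.5,99.9]).round(1),'a',np.percentile(a[m],[1,99]).round(1))
    m=(z>40)&(z<110)&(abs(a-538.8-(z-22)*np.tan(np.radians(15)))<4); print('board e',np.percentile(e[m],[.1,.5,1,99,99.5,99.9]).round(1))
# networks
s=np.array([[509.3,-179.0]])
for P in ([507.8,-177.2],[519.5,-186.5]): print(np.array(P)@X,np.array(P)@Y)
E
```

```text
wrist [(-276, 6), (-272, 34), (-268, 5), (-220, 4), (-176, 9), (-172, 22), (-168, 15), (-164, 4), (-128, 4), (-124, 6), (-120, 5), (-116, 5), (-104, 4), (-84, 4), (-80, 8), (-76, 20), (-72, 29), (-68, 5), (-52, 4), (-44, 5), (-40, 6), (-36, 6), (-32, 8), (-28, 5), (-16, 4), (-12, 4), (-4, 7), (0, 6), (4, 7), (8, 7)]
base e [-272.2 -270.3 -268.5   19.4   20.9   21.7] a [509.5 637.7]
board e [-273.  -271.5 -269.7    5.2    7.9   11.3]
top [(-276, 6), (-176, 5), (-76, 5), (24, 6)]
base e [-320.2 -284.6 -278.    71.2   73.4   75.2] a [508.3 636.4]
board e [-277.9 -277.  -275.    26.5   27.8   28.7]
524.3876441367117 -119.49175150088558
537.0513898604095 -127.42960664226514
```

```bash
python3 -m crank '{"dp":[[0,5,0],[0,5,0],[0,5,0],[0,5,0],[0,5,0],[0,5,0],[0,5,0],[0,5,0],[0,5,0],[0.8,5,0]],"delta_rot":[[0,0,1],[0,0,1],[0,0,1],[0,0,1],[0,0,1],[0,0,1],[0,0,1],[0,0,1],[0,0,1],[0,0,1]],"claw":[60,60,60,60,60,60,60,60,60,60]}'
python3 -m crank '{"dp":[[2,5,-4],[2,5,-4],[0,0.9,-4],[0,0,0],[0,0,0]],"delta_rot":[[0,0,0.4],[0,0,0],[0,0,0],[0,0,0],[0,0,0]],"claw":[60,60,60,60,60]}'
python3 st.py; python3 - <<'E'
from h import *
p,d=save('wrist','w3')
H,W=d.shape; uu,vv=np.meshgrid(np.arange(W),np.arange(H))
P=deproj('wrist',np.c_[uu.ravel(),vv.ravel()],d.ravel()).reshape(-1,3)
for nm,a,b in [('pink',390,430),('white',488,525)]:
    u=P[(P[:,0]>a)&(P[:,0]<b)&(P[:,2]>129)&(P[:,2]<136)&(P[:,1]>310)&(P[:,1]<420)]
    if len(u): print(nm,len(u),np.percentile(u,[2,50,98],axis=0).round(1).tolist())
E
```

```text
time_s: 5.5
eef_pos: [462.4, 262.2, 320.9]
ee_rot: [0.0, 0.683, 0.73, 0.001]
force: [0.9, -0.7, 0.3]
grip_width: 0.764
time_s: 6.0
eef_pos: [493.4, 342.8, 221.7]
ee_rot: [0.0, 0.682, 0.732, 0.0]
force: [1.0, 0.0, 0.9]
grip_width: 0.77
t 6.0 tcp [493.4 342.8 221.7] yaw 94.06 z [ 0.001  0.    -1.   ] f [1.  0.  0.9] g 0.77 j [ 0.41  0.47  1.22 -0.    1.46  0.34]
pink 778 [[406.0, 330.3, 129.5], [411.3, 362.2, 133.3], [416.0, 391.1, 134.8]]
white 716 [[501.2, 336.7, 131.6], [506.0, 368.0, 133.7], [510.9, 397.6, 135.1]]
```

View pics/w3.png

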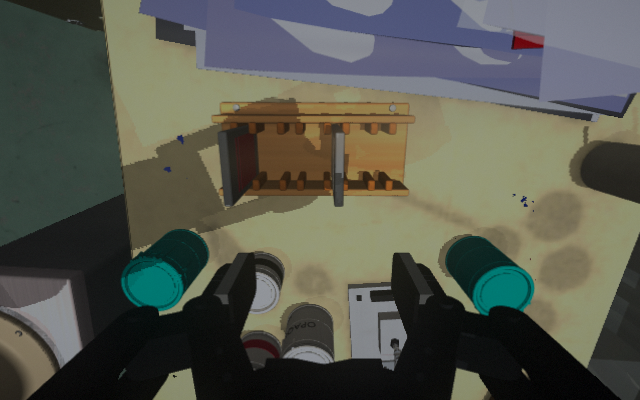

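```bash
python3 -m crank '{"dp":[[0.6,1.3,0],[0.6,1.2,0],[0,0,-3],[0,0,-3],[0,0,-2.5],[0,0,-2.2],[0,0,0]],"delta_rot":[[0,0,0],[0,0,0],[0,0,0],[0,0,0],[0,0,0],[0,0,0],[0,0,0]],"claw":[60,60,60,60,60,60,60]}'
python3 st.py
python3 -m crank '{"dp":[[0,0,0],[0,0,0],[0,0,0],[0,0,0],[0,0,0],[0,0,0]],"delta_rot":[[0,0,0],[0,0,0],[0,0,0],[0,0,0],[0,0,0],[0,0,0]],"claw":[255,255,255,255,255,255]}' 40
python3 -m crank '{"dp":[[0,0,0],[0,0,0],[0,0,0],[0,0,0],[0,0,0],[0,0,0]],"delta_rot":[[0,0,0],[0,0,0],[0,0,0],[0,0,0],[0,0,0],[0,0,0]],"claw":[255,255,255,255,255,255]}'
python3 st.py; python3 -c "
from h import *
save('wrist','w4')"
```

```text
time_s: 6.75
eef_pos: [505.8, 366.7, 113.3]
ee_rot: [-0.0, 0.682, 0.731, -0.001]
force: [-0.0, 0.3, 0.4]
grip_width: 0.763
t 6.75 tcp [505.8 366.7 113.3] yaw 93.94 z [-0.001 -0.001 -1.   ] f [-0.   0.3  0.4] g 0.763 j [ 0.44  0.6   1.29 -0.    1.25  0.37]
time_s: 7.35
eef_pos: [506.0, 367.5, 113.4]
ee_rot: [0.0, 0.682, 0.731, 0.0]
force: [0.3, 0.9, -0.2]
grip_width: -0.001
time_s: 7.95
eef_pos: [506.0, 367.5, 113.3]
ee_rot: [0.0, 0.682, 0.731, 0.0]
force: [-0.1, -0.3, 0.4]
grip_width: 0.003
t 7.95 tcp [506.  367.5 113.3] yaw 93.99 z [ 0.  0. -1.] f [-0.1 -0.3  0.4] g 0.003 j [ 0.44  0.6   1.29 -0.    1.25  0.37]
```

View pics/w4.png

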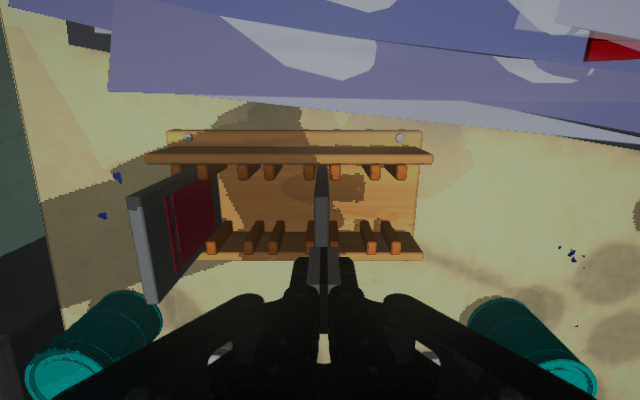

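```bash
python3 - <<'E'
from h import *
p=cv2.imread('pics/w4.png');cv2.imwrite('pics/w4z.png',cv2.resize(p[140:350,240:400],None,fx=2.8,fy=2.8,interpolation=cv2.INTER_CUBIC).clip(0,255))
p,d=save('top','t4')
p,d=save('side','s4')
p=cv2.imread('pics/s4.png');cv2.imwrite('pics/s4z.png',cv2.resize(p[60:200,160:330],None,fx=4,fy=4,interpolation=cv2.INTER_CUBIC))
E
```

```text
(no output)
```

View pics/w4z.png

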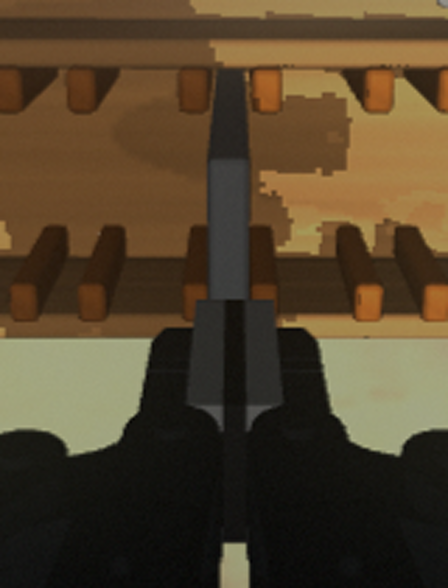

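View pics/s4z.png

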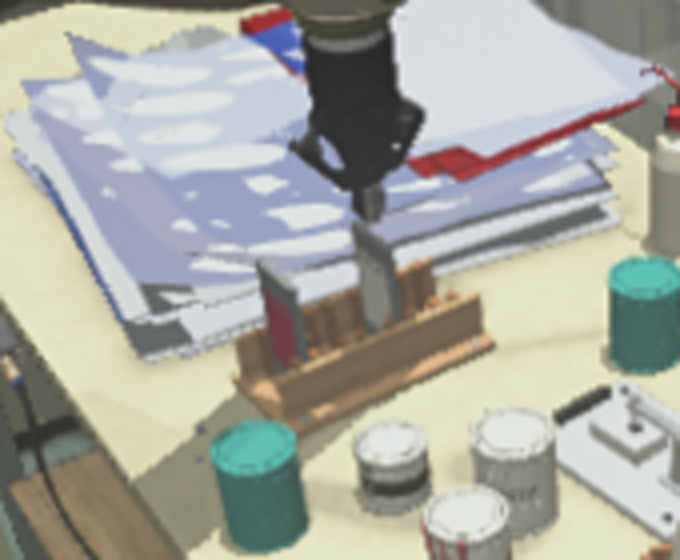

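```bash
python3 - <<'E'
from h import *
for P in [(506,367.5,113.3),(506,367.5,132),(505,364,132),(505,396,132),(505,336,132),(505,364,72)]:
    a=proj('side',P)[0]; print(P,a.round(1),'zoom',((a-[160,60])*4).round(0),'top',proj('top',P)[0].round(1),'wrist',proj('wrist',P)[0].round(1))
p,d=capture('wrist'); 
for r in (190,230,245,252,260,275,285,300): print(r,[round(float(x)) for x in d[r,312:334:3]])
o=deproj('wrist',[(322,200),(322,240)],[d[200,322],d[240,322]]); print(o.round(1))
p=cv2.imread('pics/t4.png');cv2.imwrite('pics/t4z.png',cv2.resize(p[140:270,100:260],None,fx=4,fy=4,interpolation=cv2.INTER_CUBIC))
E
```

```text
(506, 367.5, 113.3) [252.8 123. ] zoom [371. 252.] top [171.9 183.2] wrist [323.  238.3]
(506, 367.5, 132) [252.2 118.4] zoom [369. 234.] top [169.9 181.9] wrist [323.  252.2]
(505, 364, 132) [252.5 119. ] zoom [370. 236.] top [171.1 182.2] wrist [320.7 257.9]
(505, 396, 132) [248.2 115. ] zoom [353. 220.] top [160.2 182.1] wrist [324.9 201.5]
(505, 336, 132) [256.3 122.5] zoom [385. 250.] top [180.6 182.3] wrist [317.4 302.6]
(505, 364, 72) [254.3 133.3] zoom [377. 293.] top [177.3 186.2] wrist [321.3 219.9]
190 [284, 175, 175, 174, 174, 174, 284, 284]
230 [268, 167, 167, 167, 166, 167, 269, 268]
245 [245, 169, 0, 170, 168, 169, 247, 248]
252 [144, 145, 146, 145, 147, 145, 146, 145]
260 [138, 139, 137, 138, 137, 138, 139, 138]
275 [127, 127, 126, 127, 127, 127, 125, 126]
285 [120, 119, 120, 119, 119, 120, 120, 119]
300 [108, 108, 116, 122, 121, 122, 108, 108]
[[503.5 396.9 132.7]
 [505.  374.5 131.9]]
```

View pics/t4z.png

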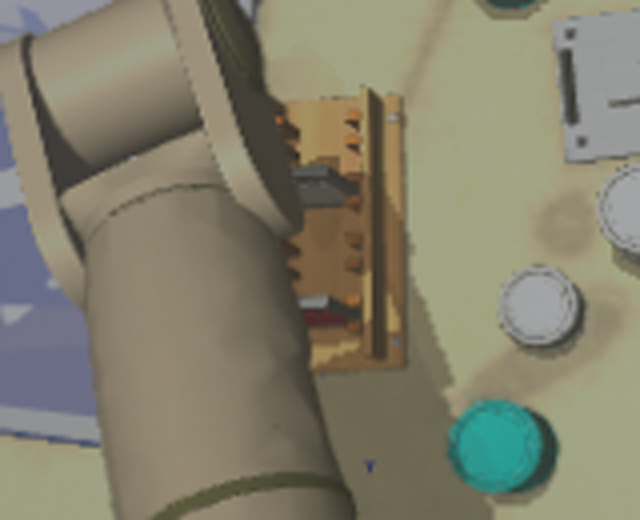

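```bash
python3 - <<'E'
from h import *
p,d=capture('wrist')
px=[(c,r) for r in (248,250,252,256,260,268,280,295,300) for c in (314,319,322,330)]
o=deproj('wrist',px,[d[r,c] for c,r in px])
for a,b in zip(px,o): print(a,d[a[1],a[0]].round(0),b.round(1))
E
```

```text
(314, 248) 150.0 [501.  378.4 150.8]
(319, 248) 151.0 [503.4 377.9 149.4]
(322, 248) 151.0 [504.8 378.3 150. ]
(330, 248) 149.0 [508.6 379.1 151.2]
(314, 250) 149.0 [501.1 377.8 151.7]
(319, 250) 148.0 [503.4 378.6 153.1]
(322, 250) 148.0 [504.8 378.6 152.8]
(330, 250) 147.0 [508.5 379.  153.2]
(314, 252) 146.0 [501.2 378.4 155.1]
(319, 252) 147.0 [503.5 378.1 154.2]
(322, 252) 147.0 [504.9 378.2 154.2]
(330, 252) 146.0 [508.5 378.6 154.5]
(314, 256) 143.0 [501.3 377.9 158.1]
(319, 256) 141.0 [503.5 378.8 159.6]
(322, 256) 141.0 [504.8 379.  159.8]
(330, 256) 143.0 [508.5 378.3 157.9]
(314, 260) 138.0 [501.4 378.7 163.6]
(319, 260) 139.0 [503.6 378.3 162.5]
(322, 260) 138.0 [504.8 378.8 163.4]
(330, 260) 139.0 [508.4 378.7 162.5]
(314, 268) 132.0 [501.6 378.1 169.5]
(319, 268) 133.0 [503.7 377.9 168.8]
(322, 268) 132.0 [504.9 378.4 169.7]
(330, 268) 131.0 [508.1 379.2 170.6]
(314, 280) 122.0 [501.8 378.7 180. ]
(319, 280) 122.0 [503.7 378.9 180.2]
(322, 280) 124.0 [505.  378.  178.5]
(330, 280) 123.0 [508.  378.6 179.1]
(314, 295) 110.0 [502.1 379.7 191.6]
(319, 295) 119.0 [504.1 374.8 183.9]
(322, 295) 121.0 [505.2 374.1 182.8]
(330, 295) 111.0 [507.7 379.5 190.8]
(314, 300) 108.0 [502.2 379.4 194.1]
(319, 300) 118.0 [504.1 373.9 185.8]
(322, 300) 121.0 [505.4 372.3 183.2]
(330, 300) 109.0 [507.7 379.3 193.4]
```

```bash
python3 -m crank '{"dp":[[0,0,0],[0,0,0],[0,0,0],[0,0,0],[0,0,-1.2],[0,0,-1.2],[0,0,-1.1],[0,0,0]],"delta_rot":[[0,0,0],[0,0,0],[0,0,0],[0,0,0],[0,0,0],[0,0,0],[0,0,0],[0,0,0]],"claw":[100,100,100,100,100,100,100,100]}'
python3 st.py; python3 -c "
from h import *
save('wrist','w5')
p,d=save('side','s5')
cv2.imwrite('pics/s5z.png',cv2.resize(p[60:200,160:330,::-1],None,fx=4,fy=4,interpolation=cv2.INTER_CUBIC))"
```

```text
time_s: 9.0
eef_pos: [504.9, 367.0, 75.8]
ee_rot: [-0.001, 0.682, 0.731, -0.002]
force: [1.1, -0.2, -0.4]
grip_width: 0.605
t 9.0 tcp [504.9 367.   75.8] yaw 93.99 z [-0.004 -0.002 -1.   ] f [ 1.1 -0.2 -0.4] g 0.605 j [0.44 0.64 1.33 0.   1.18 0.37]
```

View pics/w5.png

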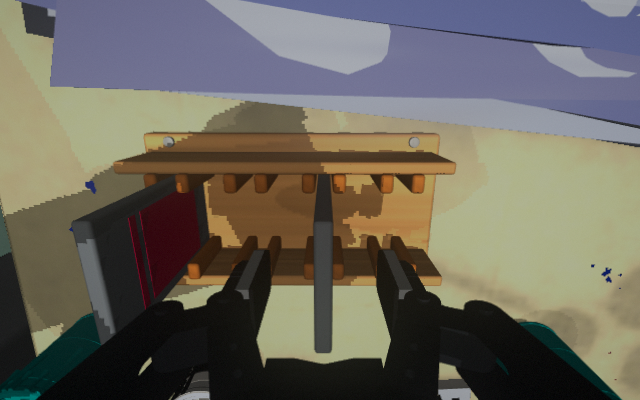

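View pics/s5z.png

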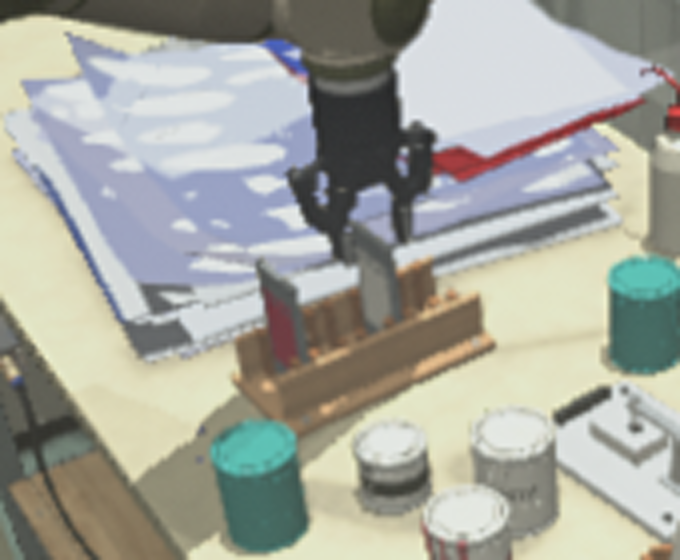

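```bash
python3 -m crank '{"dp":[[0,0,0],[0,0,0],[0,0,0],[0,0,0],[0,0,0],[0,0,0]],"delta_rot":[[0,0,0],[0,0,0],[0,0,0],[0,0,0],[0,0,0],[0,0,0]],"claw":[255,255,255,255,255,255]}' 40
python3 -m crank '{"dp":[[0,0,0],[0,0,0],[0,0,0.2]],"delta_rot":[[0,0,0],[0,0,0],[0,0,0]],"claw":[255,255,255]}'
python3 st.py; python3 - <<'E'
from h import *
p,d=save('wrist','w6')
for r in range(225,300,6): print(r,[round(float(x)) for x in d[r,300:346:4]])
c=[(c,r) for r in range(230,350,6) for c in (310,334)]
o=deproj('wrist',c,[d[r,x] for x,r in c]).round(0).tolist()
print([(a,b) for a,b in zip(c,o)])
E
```

```text
time_s: 9.7
eef_pos: [506.2, 367.6, 78.7]
ee_rot: [0.0, 0.682, 0.731, 0.0]
force: [0.1, -0.4, 5.0]
grip_width: 0.087
time_s: 10.0
eef_pos: [505.7, 367.4, 79.8]
ee_rot: [-0.0, 0.682, 0.731, -0.0]
force: [-0.2, 0.0, -0.5]
grip_width: 0.081
t 10.0 tcp [505.7 367.4  79.8] yaw 93.99 z [-0.001 -0.    -1.   ] f [-0.2  0.  -0.5] g 0.081 j [ 0.44  0.64  1.32 -0.    1.18  0.37]
225 [258, 259, 259, 258, 130, 129, 129, 129, 130, 260, 259, 258]
231 [0, 260, 260, 259, 130, 130, 130, 130, 131, 261, 261, 260]
237 [262, 261, 253, 253, 131, 130, 130, 131, 130, 253, 262, 262]
243 [264, 263, 240, 242, 131, 131, 131, 132, 131, 242, 264, 264]
249 [260, 148, 149, 150, 133, 132, 131, 0, 133, 149, 149, 148]
255 [247, 143, 141, 144, 133, 133, 133, 133, 134, 143, 143, 144]
261 [147, 138, 137, 137, 134, 134, 135, 135, 135, 138, 137, 137]
267 [132, 133, 134, 133, 135, 135, 134, 134, 132, 131, 133, 133]
273 [127, 128, 127, 127, 136, 135, 135, 136, 133, 127, 127, 127]
279 [123, 122, 123, 124, 137, 136, 137, 136, 133, 124, 123, 123]
285 [116, 119, 121, 120, 139, 137, 137, 138, 133, 120, 120, 119]
291 [113, 113, 120
[... 878 characters left out ...]
.0]), ((334, 290), [510.0, 376.0, 148.0]), ((310, 296), [501.0, 373.0, 149.0]), ((334, 296), [510.0, 374.0, 149.0]), ((310, 302), [501.0, 370.0, 149.0]), ((334, 302), [510.0, 371.0, 149.0]), ((310, 308), [501.0, 369.0, 151.0]), ((334, 308), [510.0, 369.0, 150.0]), ((310, 314), [501.0, 366.0, 151.0]), ((334, 314), [510.0, 366.0, 149.0]), ((310, 320), [501.0, 364.0, 152.0]), ((334, 320), [510.0, 363.0, 150.0]), ((310, 326), [501.0, 362.0, 152.0]), ((334, 326), [511.0, 360.0, 149.0]), ((310, 332), [502.0, 357.0, 149.0]), ((334, 332), [511.0, 358.0, 150.0]), ((310, 338), [503.0, 228.0, 0.0]), ((334, 338), [526.0, 230.0, 0.0]), ((310, 344), [503.0, 223.0, 1.0]), ((334, 344), [526.0, 223.0, 0.0])]
```

View pics/w6.png

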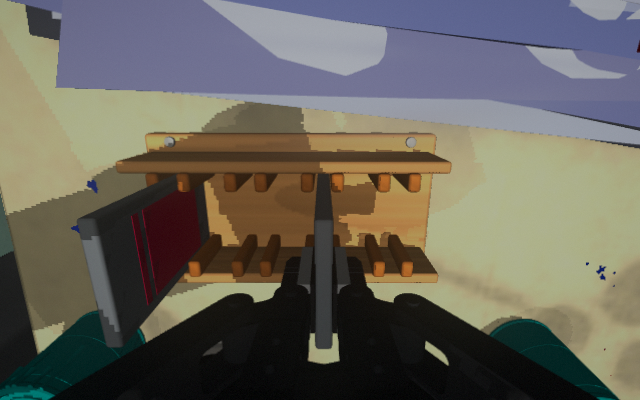

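```bash
python3 -m crank '{"dp":[[0,0,1],[0,0,1.5],[0,0,2],[0,0,2],[0,0,3],[0,0,3],[0,0,3]],"delta_rot":[[0,0,0],[0,0,0],[0,0,0],[0,0,0],[0,0,0],[0,0,0],[0,0,0]],"claw":[255,255,255,255,255,255,255]}'
python3 st.py; python3 -c "
from h import *
save('wrist','w7')"
```

```text
time_s: 10.75
eef_pos: [505.7, 367.4, 236.9]
ee_rot: [0.0, 0.682, 0.731, -0.0]
force: [0.3, 0.9, -0.6]
grip_width: 0.084
t 10.75 tcp [505.7 367.4 236.9] yaw 93.99 z [-0. -0. -1.] f [ 0.3  0.9 -0.6] g 0.084 j [ 0.44  0.52  1.1  -0.    1.52  0.37]
```

View pics/w7.png

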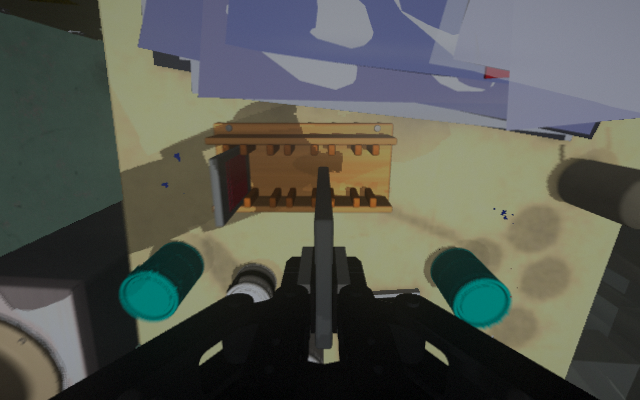

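```bash
python3 -m crank '{"dp":[[0.1,-2.5,0],[0.2,-4,0],[0.2,-4.9,0],[0.2,-4.9,0],[0.2,-4.9,0],[0.2,-4.9,0],[0.2,-4.9,0],[0.2,-4.9,0],[0.2,-4.9,0],[0.2,-4.9,0]],"delta_rot":[[0,0,-0.5],[0,0,-1.1],[0,0,-1.1],[0,0,-1.1],[0,0,-1.1],[0,0,-1.1],[0,0,-1.1],[0,0,-1.1],[0,0,-1.1],[0,0,-1.1]],"claw":[255,255,255,255,255,255,255,255,255,255]}'
python3 -m crank '{"dp":[[0.2,-4.9,0],[0.2,-4.9,0],[0.2,-4,0],[0.2,-3,0],[0,-2,0],[0,0,0],[0,0,0]],"delta_rot":[[0,0,0],[0,0,0],[0,0,0],[0,0,0],[0,0,0],[0,0,0],[0,0,0]],"claw":[255,255,255,255,255,255,255]}'
python3 st.py
```

```text
time_s: 11.8
eef_pos: [524.6, -91.5, 235.7]
ee_rot: [0.0, 0.746, 0.666, 0.0]
force: [0.5, -0.4, -1.6]
grip_width: 0.084
time_s: 12.5
eef_pos: [532.8, -277.2, 235.3]
ee_rot: [-0.0, 0.746, 0.666, 0.0]
force: [-0.7, -0.7, -1.1]
grip_width: 0.086
t 12.5 tcp [ 532.8 -277.2  235.3] yaw 83.57 z [-0.  0. -1.] f [-0.7 -0.7 -1.1] g 0.086 j [-0.67  0.46  1.19  0.    1.49 -0.56]
```

```bash
python3 -m crank '{"dp":[[0,0,0],[0,0,0],[0,0,0],[0,0,0],[0,0,-2.5],[0,0,-2.5],[0,-0.4,-2],[0,0,0],[0,0,0]],"delta_rot":[[0.4,3.7,0],[0.4,3.7,0],[0.4,3.7,0],[0.5,3.8,0],[0,0,0],[0,0,0],[0,0,0],[0,0,0],[0,0,0]],"claw":[255,255,255,255,255,255,255,255,255]}'
python3 st.py; cat > panelpos.py <<'E'
from h import *
import sys
p,d=save('wrist',sys.argv[1])
s=sense(); q=s['ee_rot']; M=R.from_quat([q[1],q[2],q[3],q[0]]).as_matrix(); e=s['eef_pos']
H,W=d.shape; uu,vv=np.meshgrid(np.arange(W),np.arange(H))
P=deproj('wrist',np.c_[uu.ravel(),vv.ravel()],d.ravel())
t=(P-e)@M   # tool coords
m=(abs(t[:,1])<7)&(t[:,2]<-45)&(t[:,2]>-62)&(t[:,0]>14)&(t[:,0]<50)
print('panel top in tool: x',np.percentile(t[m,0],[1,99]).round(1),'y',np.percentile(t[m,1],[1,50,99]).round(1),'z',np.percentile(t[m,2],[10,50,90]).round(1),m.sum())
yaw=np.radians(-6.4); X=np.array([np.cos(yaw),np.sin(yaw),0]); Y=np.array([-X[1],X[0],0])
up=-M[:,2]; print('up in easel',(up@X).round(3),(up@Y).round(3),up[2].round(3))
print('eef easel ex,ey,z',(e@X).round(1),(e@Y).round(1),e[2].round(1))
# board fit
B=P[(P[:,2]>40)&(P[:,2]<105)]; a=B@X; b=B@Y
k=abs(a-538.8-(B[:,2]-22)*np.tan(np.radians(15)))<8; k&=(b<25)&(b>-272)
r=(a-538.8-(B[:,2]-22)*np.tan(np.radians(15)))[k]; print('board resid',k.sum(),np.percentile(r,[10,50,90]).round(2))
E
python3 panelpos.py w8
```

```text
time_s: 13.4
eef_pos: [533.3, -280.8, 166.3]
ee_rot: [-0.097, 0.739, 0.661, -0.087]
force: [0.5, 0.3, -0.4]
grip_width: 0.08
t 13.4 tcp [ 533.3 -280.8  166.3] yaw 83.64 z [-0.256  0.029 -0.966] f [ 0.5  0.3 -0.4] g 0.08 j [-0.62  0.68  1.05 -0.13  1.64 -0.5 ]
panel top in tool: x [14.2 31.5] y [-3.8  0.4  4.1] z [-54.4 -53.5 -51. ] 872
up in easel 0.257 0.001 0.966
eef easel ex,ey,z 561.5 -219.8 166.8
board resid 1289 [-0.59 -0.18  0.09]
```

View pics/w8.png

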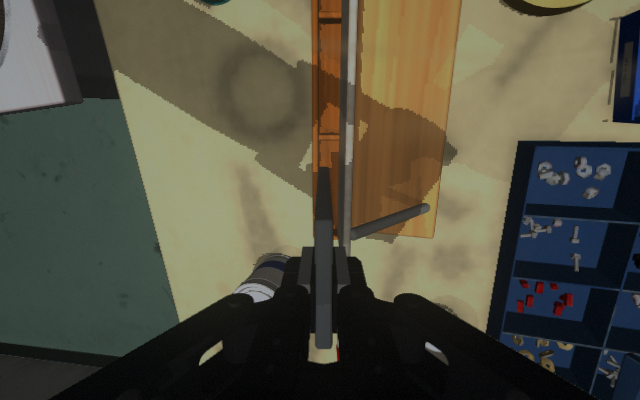

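```bash
python3 -m crank '{"dp":[[0.65,-0.07,0],[-0.51,0.06,-1.93],[-0.51,0.06,-1.93],[-0.39,0.04,-1.45],[-0.26,0.03,-0.97],[0,0,0],[0,0,0]],"delta_rot":[[0,0,0],[0,0,0],[0,0,0],[0,0,0],[0,0,0],[0,0,0],[0,0,0]],"claw":[255,255,255,255,255,255,255]}'
python3 st.py;python3 panelpos.py w9; python3 -c "
from h import *
p,d=save('side','s9')
cv2.imwrite('pics/s9z.png',cv2.resize(p[130:310,280:440,::-1],None,fx=3.3,fy=3.3,interpolation=cv2.INTER_CUBIC))"
```

```text
time_s: 14.15
eef_pos: [523.4, -280.5, 103.4]
ee_rot: [-0.097, 0.739, 0.661, -0.087]
force: [0.3, 0.4, 0.0]
grip_width: 0.086
t 14.15 tcp [ 523.4 -280.5  103.4] yaw 83.6 z [-0.256  0.028 -0.966] f [0.3 0.4 0. ] g 0.086 j [-0.63  0.71  1.17 -0.13  1.5  -0.49]
panel top in tool: x [14.2 31.5] y [-3.8  0.4  4.1] z [-54.4 -53.5 -51. ] 873
up in easel 0.257 0.0 0.966
eef easel ex,ey,z 551.4 -220.5 103.6
board resid 1314 [-3.93 -0.38 -0.18]
```

View pics/s9z.png

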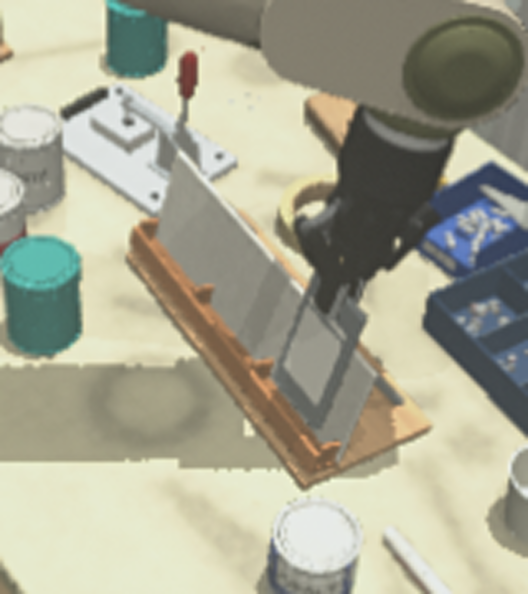

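View pics/w9.png

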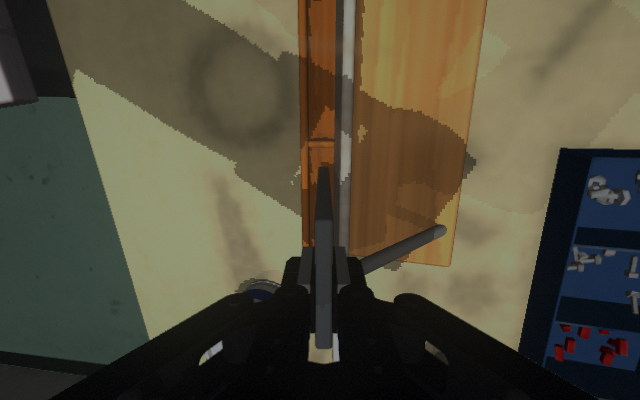

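```bash
python3 -m crank '{"dp":[[-0.18,0.02,-0.67],[-0.18,0.02,-0.67],[0,0,0]],"delta_rot":[[0,0,0],[0,0,0],[0,0,0]],"claw":[255,255,255]}'
python3 -m crank '{"dp":[[0.24,-0.03,-0.06],[0.24,-0.03,-0.06],[0,0,0]],"delta_rot":[[0,0,0],[0,0,0],[0,0,0]],"claw":[255,255,255]}'
python3 -m crank '{"dp":[[-0.03,0,-0.1],[0,0,0],[0,0,0]],"delta_rot":[[0,0,0],[0,0,0],[0,0,0]],"claw":[255,255,255]}'
python3 panelpos.py w10;python3 st.py
```

```text
time_s: 14.55
eef_pos: [519.0, -279.9, 88.7]
ee_rot: [-0.097, 0.739, 0.661, -0.087]
force: [0.1, -0.4, -0.5]
grip_width: 0.085
time_s: 14.85
eef_pos: [523.5, -280.4, 87.7]
ee_rot: [-0.098, 0.739, 0.661, -0.087]
force: [-4.0, 0.9, 1.8]
grip_width: 0.083
time_s: 15.15
eef_pos: [523.4, -280.5, 87.3]
ee_rot: [-0.098, 0.739, 0.661, -0.087]
force: [-4.3, 1.1, 4.3]
grip_width: 0.084
panel top in tool: x [14.3 31.5] y [-3.8  0.4  4.1] z [-54.5 -53.7 -51.2] 873
up in easel 0.259 -0.0 0.966
eef easel ex,ey,z 551.4 -220.4 87.3
board resid 871 [-6.45 -0.49 -0.25]
t 15.2 tcp [ 523.4 -280.5   87.3] yaw 83.58 z [-0.258  0.029 -0.966] f [-4.7  1.   4.6] g 0.086 j [-0.63  0.72  1.18 -0.13  1.47 -0.49]
```

```bash
python3 -m crank '{"dp":[[0,0,0],[0,0,0],[0,0,0],[0,0,0]],"delta_rot":[[0,0,0],[0,0,0],[0,0,0],[0,0,0]],"claw":[225,200,160,150]}'
python3 -m crank '{"dp":[[0.26,-0.03,0.97],[0.51,-0.06,1.93],[0.78,-0.09,2.9],[0.78,-0.09,2.9],[0,0,0]],"delta_rot":[[0,0,0],[0,0,0],[0,0,0],[0,0,0],[0,0,0]],"claw":[150,150,150,150,150]}'
python3 st.py; python3 -c "
from h import *
save('wrist','w11')
p,d=save('side','s11')
cv2.imwrite('pics/s11z.png',cv2.resize(p[100:310,200:440,::-1],None,fx=2.8,fy=2.8,interpolation=cv2.INTER_CUBIC))"
```

```text
time_s: 15.6
eef_pos: [523.8, -280.5, 86.7]
ee_rot: [-0.097, 0.739, 0.661, -0.087]
force: [1.2, -0.0, -0.7]
grip_width: 0.413
time_s: 16.1
eef_pos: [549.0, -284.0, 178.6]
ee_rot: [-0.093, 0.739, 0.661, -0.086]
force: [0.2, 0.6, 1.0]
grip_width: 0.413
t 16.1 tcp [ 549.  -284.   178.6] yaw 83.62 z [-0.25   0.025 -0.968] f [0.2 0.6 1. ] g 0.413 j [-0.61  0.7   0.97 -0.12  1.69 -0.5 ]
```

View pics/s11z.png

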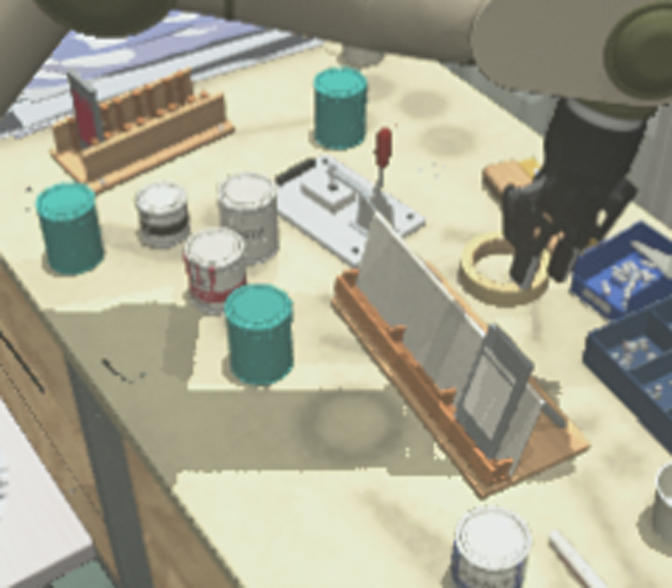

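View pics/w11.png

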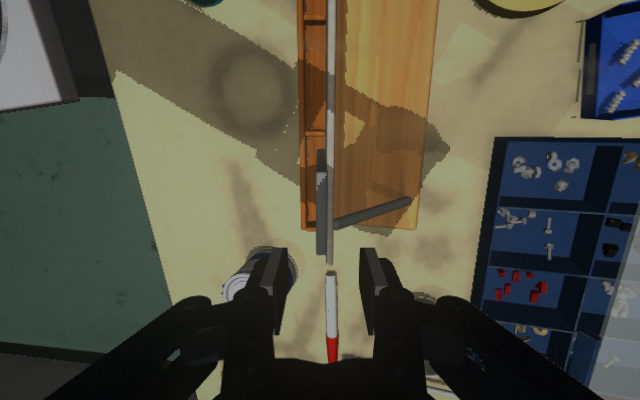

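```bash
python3 -m crank '{"dp":[[0,0,2],[0,0,2],[0,0,1.5],[-0.6,2.5,0],[-1,4.8,0],[-1,4.8,0],[-1,4.8,0],[-1,4.8,0],[-1,4.8,0],[-1,4.8,0]],"delta_rot":[[-0.4,-3.7,0],[-0.4,-3.7,0],[-0.4,-3.7,0],[-0.4,-3.6,0],[0,0,1.5],[0,0,1.5],[0,0,1.5],[0,0,1.5],[0,0,1.5],[0,0,1.5]],"claw":[120,120,120,120,120,120,120,120,120,120]}'
python3 -m crank '{"dp":[[-1,4.8,0],[-1,4.8,0],[-1,4.8,0],[-1,4.8,0],[-1,4.8,0],[-1,4.8,0],[-0.5,2.5,0],[0,0,0],[0,0,0]],"delta_rot":[[0,0,1.4],[0,0,0],[0,0,0],[0,0,0],[0,0,0],[0,0,0],[0,0,0],[0,0,0],[0,0,0]],"claw":[100,100,100,100,100,100,100,100,100]}'
python3 st.py
```

```text
time_s: 17.2
eef_pos: [479.5, 31.6, 228.0]
ee_rot: [-0.002, 0.691, 0.723, -0.001]
force: [-0.2, 0.1, 0.2]
grip_width: 0.531
time_s: 18.1
eef_pos: [415.4, 342.5, 227.9]
ee_rot: [-0.002, 0.682, 0.732, -0.002]
force: [-0.2, -1.0, -0.3]
grip_width: 0.609
t 18.1 tcp [415.4 342.5 227.9] yaw 94.05 z [-0.005 -0.    -1.   ] f [-0.2 -1.  -0.3] g 0.609 j [0.47 0.33 1.41 0.   1.41 0.4 ]
```

```bash
python3 -m crank '{"dp":[[-0.2,1,0],[-0.24,0.95,0],[0,0,-3],[0,0,-3],[0,0,-2],[0,0,0],[0,0,0]],"delta_rot":[[0,-0.3,0],[0,0,0],[0,0,0],[0,0,0],[0,0,0],[0,0,0],[0,0,0]],"claw":[100,100,100,100,100,100,100]}'
python3 st.py; python3 - <<'E'
from h import *
p,d=save('wrist','w12')
H,W=d.shape; uu,vv=np.meshgrid(np.arange(W),np.arange(H))
P=deproj('wrist',np.c_[uu.ravel(),vv.ravel()],d.ravel())
s=sense(); q=s['ee_rot']; M=R.from_quat([q[1],q[2],q[3],q[0]]).as_matrix(); t=(P-s['eef_pos'])@M
u=(P[:,0]>390)&(P[:,0]<430)&(P[:,2]>129)&(P[:,2]<136)&(P[:,1]>310)&(P[:,1]<420)
print(np.percentile(P[u],[2,50,98],axis=0).round(1).tolist(),np.percentile(t[u],[2,50,98],axis=0).round(1).tolist())
E
```

```text
time_s: 18.8
eef_pos: [411.9, 362.5, 149.6]
ee_rot: [0.0, 0.682, 0.731, 0.001]
force: [-0.4, 0.3, 0.2]
grip_width: 0.609
t 18.8 tcp [411.9 362.5 149.6] yaw 93.99 z [ 0.002  0.001 -1.   ] f [-0.4  0.3  0.2] g 0.609 j [0.51 0.41 1.5  0.   1.23 0.44]
[[404.7, 330.8, 131.2], [409.5, 363.3, 132.9], [414.3, 391.7, 134.2]] [[-31.6, -6.5, 16.0], [0.8, -2.6, 17.3], [29.3, 0.7, 19.0]]
```

View pics/w12.png

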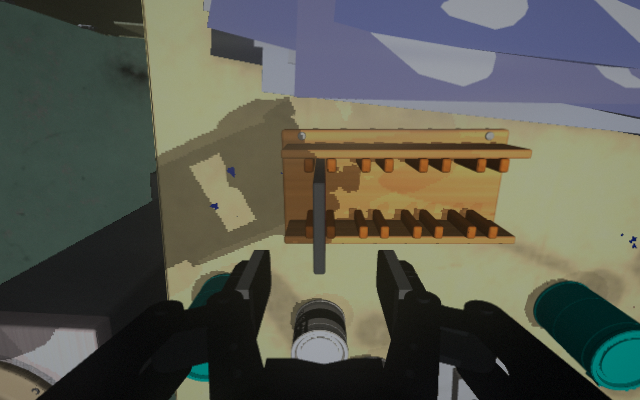

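```bash
python3 -m crank '{"dp":[[-0.23,0,0],[0,0,-3],[0,0,-2.5],[0,0,-1.7],[0,0,0],[0,0,0]],"delta_rot":[[0,0,0],[0,0,0],[0,0,0],[0,0,0],[0,0,0],[0,0,0]],"claw":[100,100,100,100,100,100]}'
python3 -m crank '{"dp":[[0,0,0],[0,0,0],[0,0,0],[0,0,0],[0,0,0],[0,0,0],[0,0,0],[0,0,0]],"delta_rot":[[0,0,0],[0,0,0],[0,0,0],[0,0,0],[0,0,0],[0,0,0],[0,0,0],[0,0,0]],"claw":[255,255,255,255,255,255,255,255]}' 40
python3 panelpos.py w13; python3 st.py
```

```text
time_s: 19.45
eef_pos: [409.7, 362.7, 78.1]
ee_rot: [0.0, 0.682, 0.731, 0.002]
force: [-0.1, -0.3, -0.0]
grip_width: 0.61
time_s: 20.25
eef_pos: [409.7, 362.6, 77.6]
ee_rot: [0.0, 0.682, 0.731, 0.002]
force: [-0.6, -0.6, 6.1]
grip_width: 0.083
panel top in tool: x [14.3 30.1] y [-3.6  0.1  4.3] z [-55.4 -54.4 -51.1] 834
up in easel -0.003 -0.002 1.0
eef easel ex,ey,z 366.7 406.0 77.6
t 20.3 tcp [409.7 362.6  77.6] yaw 94.01 z [ 0.003  0.002 -1.   ] f [ 0.7 -0.3  4.8] g 0.087 j [0.51 0.48 1.59 0.   1.07 0.44]Traceback (most recent call last):
  File "panelpos.py", line 16, in <module>
    r=(a-538.8-(B[:,2]-22)*np.tan(np.radians(15)))[k]; print('board resid',k.sum(),np.percentile(r,[10,50,90]).round(2))
                                                                                   ~~~~~~~~~~~~~^^^^^^^^^^^^^^
    return _quantile_unchecked(
        a, q, axis, out, overwrite_input, method, keepdims, weights)
    return _ureduce(a,
                    func=_quantile_ureduce_func,
    ...<5 lines>...
                    overwrite_input=overwrite_input,
                    method=method)
    r = func(a, **kwargs)
    result = _quantile(arr,
                       quantiles=q,
    ...<2 lines>...
                       out=out,
                       weights=wgt)
    slices_having_nans = np.isnan(arr[-1, ...])
                                  ~~~^^^^^^^^^
IndexError: index -1 is out of bounds for axis 0 with size 0
```

View pics/w13.png

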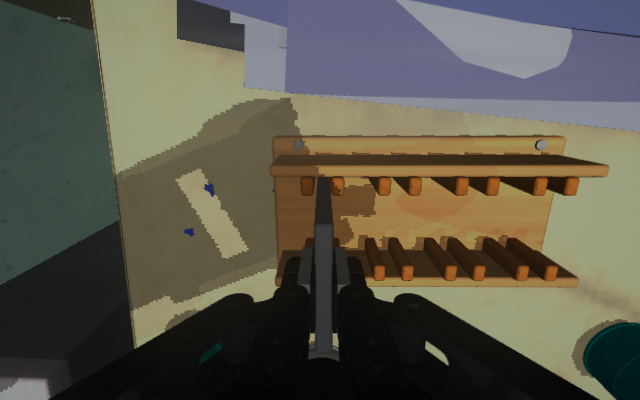

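```bash
python3 -m crank '{"dp":[[0,0,1],[0,0,1.5],[0,0,2],[0,0,2],[0,0,3],[0,0,3],[0,0,3]],"delta_rot":[[0,0,0],[0,0,0],[0,0,0],[0,0,0],[0,0,0],[0,0,0],[0,0,0]],"claw":[255,255,255,255,255,255,255]}'
python3 -m crank '{"dp":[[0.5,-2,0],[1.15,-4.75,0],[1.15,-4.75,0],[1.15,-4.75,0],[1.15,-4.75,0],[1.15,-4.75,0],[1.15,-4.75,0],[1.15,-4.75,0],[1.15,-4.75,0],[1.15,-4.75,0]],"delta_rot":[[0,0,-0.5],[0,0,-1.1],[0,0,-1.1],[0,0,-1.1],[0,0,-1.1],[0,0,-1.1],[0,0,-1.1],[0,0,-1.1],[0,0,-1.1],[0,0,-1.1]],"claw":[255,255,255,255,255,255,255,255,255,255]}'
python3 -m crank '{"dp":[[1.15,-4.75,0],[1,-4,0],[0.36,-0.8,0],[0,0,0],[0,0,0]],"delta_rot":[[0,0,0],[0,0,0],[0,0,0],[0,0,0],[0,0,0]],"claw":[255,255,255,255,255]}'
python3 st.py
```

```text
time_s: 21.0
eef_pos: [408.9, 362.1, 233.4]
ee_rot: [0.0, 0.682, 0.731, 0.001]
force: [0.6, -0.2, -0.7]
grip_width: 0.08
time_s: 22.0
eef_pos: [517.6, -87.2, 232.3]
ee_rot: [0.0, 0.746, 0.666, 0.001]
force: [0.5, 0.9, -1.8]
grip_width: 0.083
time_s: 22.5
eef_pos: [542.7, -179.6, 232.0]
ee_rot: [0.0, 0.745, 0.667, 0.001]
force: [0.5, 0.1, -1.5]
grip_width: 0.084
t 22.5 tcp [ 542.7 -179.6  232. ] yaw 83.65 z [ 0.001  0.001 -1.   ] f [ 0.5  0.1 -1.5] g 0.084 j [-0.53  0.4   1.3   0.    1.45 -0.41]
```

```bash
python3 -m crank '{"dp":[[0,0,0],[0,0,0],[0,0,0],[0,0,0],[0,0,-2.5],[0,0,-2.5],[0,0,-1.6],[0,0,0],[0,0,0]],"delta_rot":[[0.4,3.7,0],[0.4,3.7,0],[0.4,3.7,0],[0.5,3.8,0],[0,0,0],[0,0,0],[0,0,0],[0,0,0],[0,0,0]],"claw":[255,255,255,255,255,255,255,255,255]}'
python3 panelpos.py w14;python3 st.py
```

```text
time_s: 23.4
eef_pos: [543.1, -179.8, 167.0]
ee_rot: [-0.097, 0.739, 0.661, -0.086]
force: [0.2, -0.0, -0.7]
grip_width: 0.083
panel top in tool: x [14.2 30. ] y [-3.8  0.4  4.1] z [-55.4 -54.5 -51. ] 838
up in easel 0.255 -0.0 0.967
eef easel ex,ey,z 560.0 -118.5 167.4
board resid 1400 [-0.1   0.29  0.54]
t 23.45 tcp [ 543.3 -180.1  167.4] yaw 83.66 z [-0.254  0.029 -0.967] f [ 0.1  0.6 -0.6] g 0.085 j [-0.48  0.61  1.16 -0.09  1.61 -0.36]
```

View pics/w14.png

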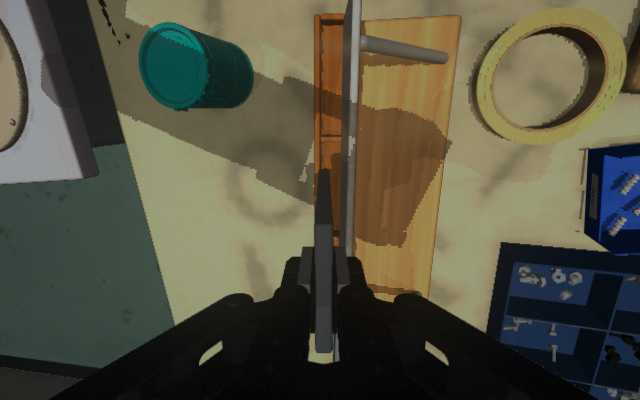

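```bash
python3 -m crank '{"dp":[[0.84,-0.09,0],[-0.51,0.06,-1.93],[-0.51,0.06,-1.93],[-0.39,0.04,-1.45],[-0.28,0.03,-1.06],[0,0,0],[0,0,0]],"delta_rot":[[0,0.2,0],[0,0,0],[0,0,0],[0,0,0],[0,0,0],[0,0,0],[0,0,0]],"claw":[255,255,255,255,255,255,255]}'
python3 panelpos.py w15; python3 -c "
from h import *
p,d=save('side','s15')
cv2.imwrite('pics/s15z.png',cv2.resize(p[130:310,280:440,::-1],None,fx=3.3,fy=3.3,interpolation=cv2.INTER_CUBIC))"
```

```text
time_s: 24.15
eef_pos: [534.9, -179.8, 103.2]
ee_rot: [-0.098, 0.739, 0.661, -0.087]
force: [0.2, 0.3, -0.8]
grip_width: 0.083
panel top in tool: x [14.2 30.1] y [-3.8  0.1  4.1] z [-55.3 -54.5 -50.8] 838
up in easel 0.259 -0.0 0.966
eef easel ex,ey,z 551.7 -119.2 103.3
board resid 1362 [-4.5   0.07  0.29]
```

View pics/s15z.png

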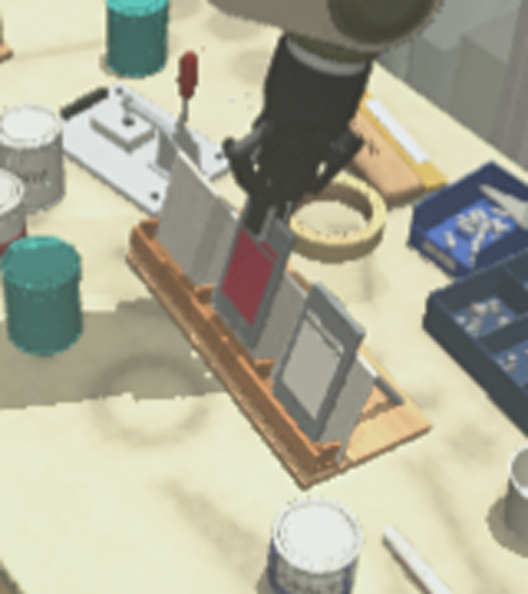

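```bash
python3 -m crank '{"dp":[[-0.19,0.02,-0.71],[-0.19,0.02,-0.71],[0,0,0]],"delta_rot":[[0,0,0],[0,0,0],[0,0,0]],"claw":[255,255,255]}'
python3 -m crank '{"dp":[[0.24,-0.03,-0.06],[0.24,-0.03,-0.06],[0,0,0]],"delta_rot":[[0,0,0],[0,0,0],[0,0,0]],"claw":[255,255,255]}'
python3 -m crank '{"dp":[[-0.03,0,-0.12],[0,0,0],[0,0,0]],"delta_rot":[[0,0,0],[0,0,0],[0,0,0]],"claw":[255,255,255]}'
python3 st.py
```

```text
time_s: 24.55
eef_pos: [530.4, -179.3, 87.6]
ee_rot: [-0.098, 0.739, 0.661, -0.087]
force: [0.3, -0.1, -1.5]
grip_width: 0.082
time_s: 24.85
eef_pos: [534.7, -179.7, 86.6]
ee_rot: [-0.1, 0.739, 0.661, -0.088]
force: [-3.2, 0.4, 1.7]
grip_width: 0.084
time_s: 25.15
eef_pos: [534.6, -179.8, 86.2]
ee_rot: [-0.099, 0.739, 0.661, -0.088]
force: [-5.2, 0.8, 7.2]
grip_width: 0.083
t 25.15 tcp [ 534.6 -179.8   86.2] yaw 83.59 z [-0.26   0.03  -0.965] f [-5.2  0.8  7.2] g 0.083 j [-0.48  0.67  1.28 -0.1   1.44 -0.35]
```

```bash
python3 -m crank '{"dp":[[0,0,0],[0,0,0],[0,0,0],[0,0,0]],"delta_rot":[[0,0,0],[0,0,0],[0,0,0],[0,0,0]],"claw":[225,200,160,150]}'
python3 -m crank '{"dp":[[0.26,-0.03,0.97],[0.51,-0.06,1.93],[0.78,-0.09,2.9],[0.5,0,2.9],[0,0,3],[0,0,3],[0,0,3],[0,0,0]],"delta_rot":[[0,0,0],[0,0,0],[0,0,0],[-0.4,-3.7,0],[-0.4,-3.7,0],[-0.4,-3.7,0],[-0.5,-3.9,0],[0,0,0]],"claw":[150,150,150,100,50,0,0,0]}'
python3 st.py; python3 -c "
from h import *
p,d=save('wrist','w16');np.save('pics/w16d.npy',d)
p,d=save('side','s16')
cv2.imwrite('pics/s16z.png',cv2.resize(p[100:310,200:440,::-1],None,fx=2.8,fy=2.8,interpolation=cv2.INTER_CUBIC))"
```

```text
time_s: 25.55
eef_pos: [535.2, -179.9, 85.4]
ee_rot: [-0.098, 0.739, 0.661, -0.087]
force: [0.2, 0.5, 0.5]
grip_width: 0.411
time_s: 26.35
eef_pos: [556.2, -182.2, 268.5]
ee_rot: [0.005, 0.745, 0.667, 0.002]
force: [0.2, -0.4, 0.9]
grip_width: 1.0
t 26.35 tcp [ 556.2 -182.2  268.5] yaw 83.61 z [ 0.01  -0.004 -1.   ] f [ 0.2 -0.4  0.9] g 1.0 j [-0.52  0.41  1.19  0.    1.54 -0.41]
```

View pics/s16z.png

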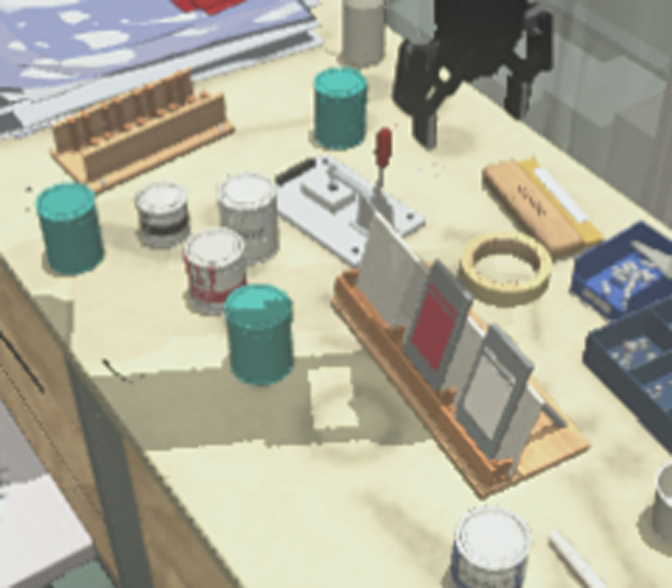

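View pics/w16.png

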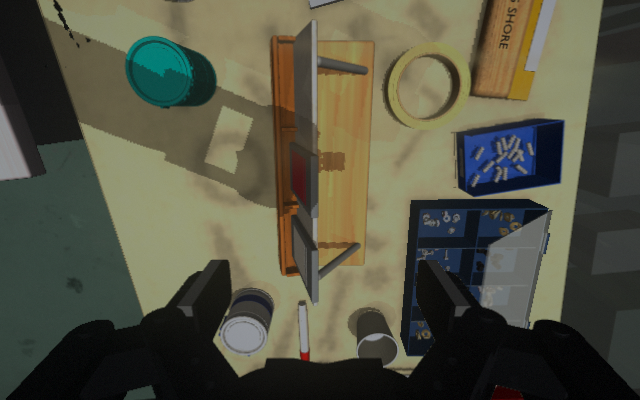

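```bash
python3 -m crank '{"dp":[[-0.7,2.6,0],[-0.7,2.6,0],[-0.7,2.6,0],[-0.7,2.6,0],[-0.7,2.6,0],[-0.7,2.6,0],[-0.7,2.6,0],[-0.7,2.6,0],[-0.7,2.6,0],[-0.7,2.6,0]],"delta_rot":[[0.1,0.6,8.2],[0,0,8.2],[0,0,8.2],[0,0,8.2],[0,0,8.2],[0,0,8.2],[0,0,8.2],[0,0,8.2],[0,0,8.2],[0,0,8.2]],"claw":[0,0,0,0,0,0,0,0,0,0]}'
python3 -m crank '{"dp":[[-0.3,2.6,0],[0,0.4,0],[0,0,0],[0,0,0]],"delta_rot":[[0,0,8],[0,0,0],[0,0,0],[0,0,0]],"claw":[0,0,0,0]}'
python3 st.py; python3 - <<'E'
from h import *
# panels from w16 (pose then)
d=np.load('pics/w16d.npy')
import h
s0=dict(eef_pos=np.array([556.2,-182.2,268.5]),ee_rot=np.array([0.005,0.745,0.667,0.002])/np.linalg.norm([0.005,0.745,0.667,0.002]))
h.sense=lambda: s0
H,W=d.shape; uu,vv=np.meshgrid(np.arange(W),np.arange(H))
P=deproj('wrist',np.c_[uu.ravel(),vv.ravel()],d.ravel())
yaw=np.radians(-6.4); X=np.array([np.cos(yaw),np.sin(yaw),0]); Y=np.array([-X[1],X[0],0])
a=P@X-538.8; b=P@Y; z=P[:,2]-22; c,sn=np.cos(np.radians(15)),np.sin(np.radians(15))
up=a*sn+z*c; n=-a*c+z*sn
for nm,l,h_ in [('white',-272,-172),('pink',-170,-72)]:
    m=(b>l)&(b<h_)&(up>30)&(up<125)
    for lo,hi in [(25,60),(60,95),(95,118),(25,118)]:
        k=m&(n>5)&(n<12)&(up>lo)&(up<hi); print(nm,lo,hi,k.sum(),'n',np.percentile(n[k],[10,50,90]).round(1),'ey',np.percentile(b[k],[1,99]).round(1),'mid',np.percentile(b[k],[1,99]).mean().round(1),'upmax',up[k].max().round(1))
import importlib
p,dd=save('wrist','w17'); np.save('pics/w17d.npy',dd)
E
```

```text
time_s: 27.45
eef_pos: [485.0, 79.4, 261.5]
ee_rot: [-0.003, 0.122, 0.992, -0.005]
force: [0.2, 0.4, -0.4]
grip_width: 0.999
time_s: 27.85
eef_pos: [482.7, 107.6, 262.0]
ee_rot: [-0.002, 0.057, 0.998, -0.005]
force: [-0.8, 0.9, -0.4]
grip_width: 1.003
t 27.85 tcp [482.7 107.6 262. ] yaw 173.48 z [-0.005 -0.011 -1.   ] f [-0.8  0.9 -0.4] g 1.003 j [-0.01  0.21  1.47 -0.01  1.47 -1.47]
white 25 60 216 n [8.  8.6 8.9] ey [-251.8 -189.5] mid -220.7 upmax 59.2
white 60 95 313 n [7.8 8.4 8.7] ey [-251.3 -189.6] mid -220.4 upmax 95.0
white 95 118 274 n [7.6 8.  8.3] ey [-251.1 -189.6] mid -220.3 upmax 118.0
white 25 118 803 n [7.7 8.3 8.7] ey [-251.4 -189.5] mid -220.4 upmax 118.0
pink 25 60 246 n [7.8 8.1 8.3] ey [-152.3  -90. ] mid -121.1 upmax 59.8
pink 60 95 367 n [7.7 8.1 8.3] ey [-152.2  -90.2] mid -121.2 upmax 94.7
pink 95 118 335 n [7.6 7.8 8.1] ey [-152.4  -90.1] mid -121.2 upmax 118.0
pink 25 118 948 n [7.6 8.  8.3] ey [-152.4  -90.1] mid -121.2 upmax 118.0
```

View pics/w17.png

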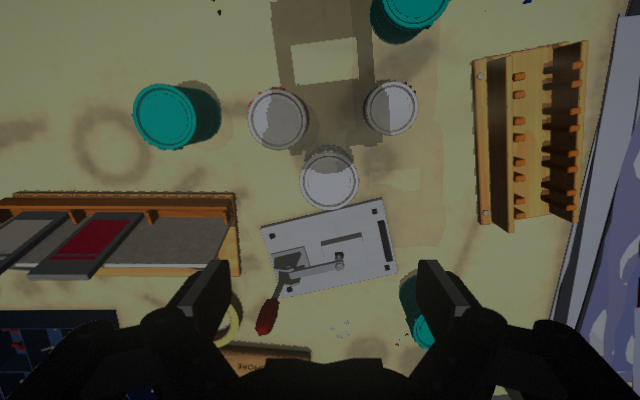

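```bash
cat > tins.py <<'E'
from h import *
import sys
p,d=save('wrist',sys.argv[1])
s=sense(); q=s['ee_rot']; M=R.from_quat([q[1],q[2],q[3],q[0]]).as_matrix(); e=s['eef_pos']
H,W=d.shape; uu,vv=np.meshgrid(np.arange(W),np.arange(H))
P=deproj('wrist',np.c_[uu.ravel(),vv.ravel()],d.ravel()).reshape(H,W,3)
for nm,h in [('black',55),('pink/blue',72),('white/teal',85)]:
    m=((abs(P[:,:,2]-h)<3.5)&(d>0)).astype(np.uint8); m=cv2.morphologyEx(m,cv2.MORPH_OPEN,np.ones((3,3)))
    n,l,st,_=cv2.connectedComponentsWithStats(m)
    for i in range(1,n):
        if st[i,4]<400: continue
        c=cv2.findContours((l==i).astype(np.uint8),cv2.RETR_EXTERNAL,cv2.CHAIN_APPROX_NONE)[0][0].reshape(-1,2)
        xy=P[c[:,1],c[:,0],:2].astype(np.float32); (cx,cy),r=cv2.minEnclosingCircle(xy); A=np.c_[2*xy,np.ones(len(xy))]; k=np.linalg.lstsq(A,(xy**2).sum(1),rcond=None)[0]; rr=np.sqrt(k[2]+k[0]**2+k[1]**2)
        if not 22<r<50: continue
        px=c.mean(0).astype(int); col=p[px[1]-3:px[1]+4,px[0]-3:px[0]+4].reshape(-1,3).mean(0).round(0)
        t=M.T@(np.array([k[0],k[1],h])-e)
        print(nm,'encl',round(cx,1),round(cy,1),round(r,1),'lsq',k[:2].round(1),rr.round(1),'px',px,'rgb',col,'tool',t.round(1),'z',np.median(P[:,:,2][l==i]).round(1))
E
python3 tins.py w18
```

```text
black encl 419.7 192.8 30.5 lsq [420.2 192.1] 29.4 px [392 107] rgb [124. 127. 130.] tool [ 71.2  79.3 206.6] z 54.3
pink/blue encl 416.4 61.5 33.5 lsq [416.8  61.5] 32.5 px [277 118] rgb [100.  98.  92.] tool [ 59.8 -51.  191. ] z 71.0
white/teal encl 322.1 213.3 32.6 lsq [326.4 212.9] 22.8 px [414  10] rgb [  0. 104.  98.] tool [166.8  88.9 176.7] z 84.3
white/teal encl 400.8 -56.5 35.0 lsq [400.4 -56.1] 33.5 px [165 117] rgb [  6. 110. 104.] tool [  62.7 -169.9  179.3] z 83.9
white/teal encl 489.4 111.5 35.1 lsq [489.6 111.6] 33.5 px [328 179] rgb [129. 132. 137.] tool [ -6.8   6.9 177.2] z 84.1
white/teal encl 704.3 213.2 27.3 lsq [705.1 213.2] 19.3 px [421 331] rgb [  1. 102.  96.] tool [-209.4  132.2  175.2] z 84.2
```

```bash
python3 -m crank '{"dp":[[0.3,0.2,-3],[0.3,0.2,-3],[0,0,-3],[0,0,-1.5],[0,0,0],[0,0,0]],"delta_rot":[[0.6,-0.3,0],[0,0,0],[0,0,0],[0,0,0],[0,0,0],[0,0,0]],"claw":[0,0,0,0,0,0]}'
python3 st.py; python3 tins.py w19; python3 - <<'E'
from h import *
print(boxes_of('top','tin_white_mid')[:1]); p,d=save('top','t19'); H,W=d.shape; uu,vv=np.meshgrid(np.arange(W),np.arange(H))
P=deproj('top',np.c_[uu.ravel(),vv.ravel()],d.ravel()).reshape(H,W,3)
for h in (55,72,85):
    m=((abs(P[:,:,2]-h)<5)&(d>0)).astype(np.uint8); n,l,st,_=cv2.connectedComponentsWithStats(m)
    for i in range(1,n):
        k=P[l==i]; e=np.ptp(k[:,:2],axis=0)
        if st[i,4]>150 and max(e)<80 and min(e)>50: print(h,st[i,4],((k[:,:2].max(0)+k[:,:2].min(0))/2).round(1),e.round(0),k[:,:2].mean(0).round(1))
E
```

```text
time_s: 28.55
eef_pos: [489.0, 111.8, 158.2]
ee_rot: [0.001, 0.056, 0.998, 0.0]
force: [0.7, -0.8, 1.1]
grip_width: 1.004
t 28.55 tcp [489.  111.8 158.2] yaw 173.55 z [ 0.003  0.    -1.   ] f [ 0.7 -0.8  1.1] g 1.004 j [-0.01  0.3   1.63  0.    1.21 -1.47]
black encl 419.6 193.1 31.0 lsq [420.  192.2] 29.7 px [410  99] rgb [129. 132. 136.] tool [ 78.2  71.9 103.4] z 54.5
pink/blue encl 416.5 60.7 34.0 lsq [416.9  61.3] 32.6 px [248 114] rgb [99. 97. 91.] tool [ 66.5 -58.5  86.4] z 71.3
white/teal encl 401.2 -56.7 35.4 lsq [401.2 -55.7] 33.8 px [ 85 111] rgb [  0. 108. 101.] tool [  69.  -176.5   73.3] z 84.0
white/teal encl 489.6 111.2 35.1 lsq [489.9 111.4] 33.6 px [322 199] rgb [84. 82. 78.] tool [-0.4 -0.5 73.7] z 84.5
[{'centre': [223.9, 251.4], 'p': 0.86}]
72 360 [413.3  59.4] [67. 63.] [414.2  58.5]
72 355 [ 417.4 -403.9] [64. 68.] [ 417.9 -403. ]
85 333 [701.9 230.3] [68. 64.] [702.1 230.3]
85 390 [398.6 -58.4] [68. 65.] [398.2 -58. ]
```

View pics/w19.png

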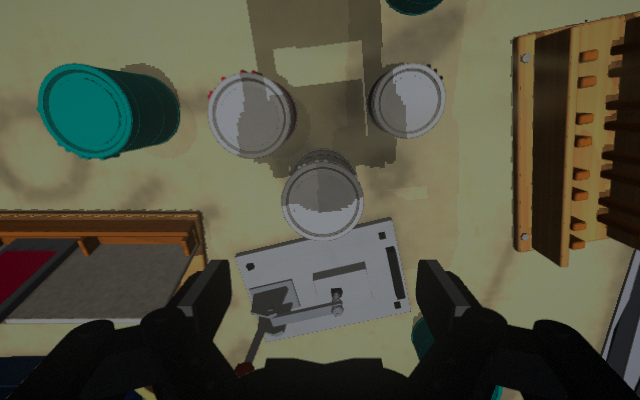

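```bash
python3 - <<'E'
import numpy as np
P=np.load('pics/P.npy').reshape(-1,3)
m=(P[:,0]>520)&(P[:,0]<640)&(P[:,1]>0)&(P[:,1]<180)&(P[:,2]>35)
for x0 in range(520,640,15):
    k=m&(P[:,0]>=x0)&(P[:,0]<x0+15)
    if k.any(): print(x0,k.sum(),P[k,2].max().round(0),P[k,1].min().round(0),P[k,1].max().round(0))
E
```

```text
520 3 85.0 104.0 116.0
580 5 37.0 89.0 143.0
595 94 162.0 20.0 147.0
610 106 169.0 18.0 116.0
625 23 161.0 21.0 54.0
```

```bash
python3 -m crank '{"dp":[[0.05,-0.05,-3],[0,0,-3],[0,0,-3],[0,0,-3],[0,0,-2],[0,0,-1.4],[0,0,0]],"delta_rot":[[0,0.1,0],[0,0,0],[0,0,0],[0,0,0],[0,0,0],[0,0,0],[0,0,0]],"claw":[0,0,0,0,0,0,0]}'
python3 st.py; python3 -c "
from h import *
save('wrist','w20')
p,d=save('side','s20')
cv2.imwrite('pics/s20z.png',cv2.resize(p[80:260,180:400,::-1],None,fx=3.3,fy=3.3,interpolation=cv2.INTER_CUBIC))"
```

```text
time_s: 29.4
eef_pos: [488.5, 111.7, 2.7]
ee_rot: [-0.001, 0.056, 0.998, -0.0]
force: [0.4, -0.0, 0.6]
grip_width: 1.004
t 29.4 tcp [488.5 111.7   2.7] yaw 173.61 z [-0.002  0.    -1.   ] f [ 0.4 -0.   0.6] g 1.004 j [-0.01  0.52  1.78  0.    0.85 -1.47]
```

View pics/s20z.png

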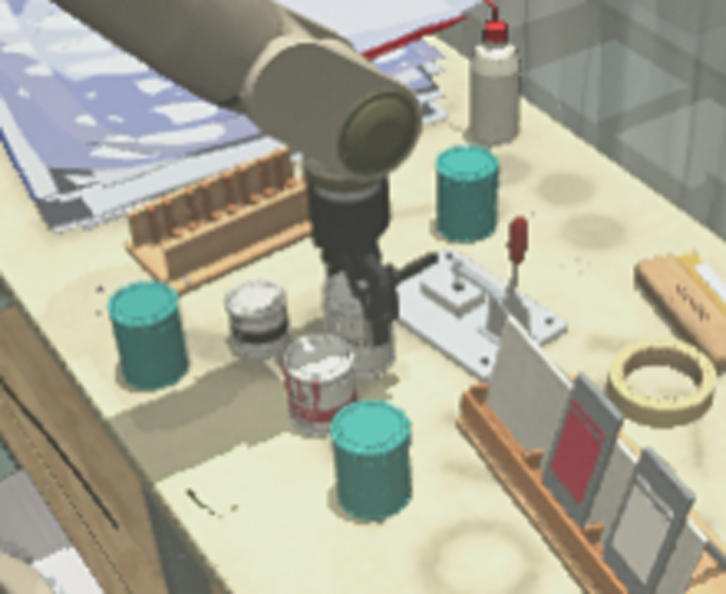

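View pics/w20.png

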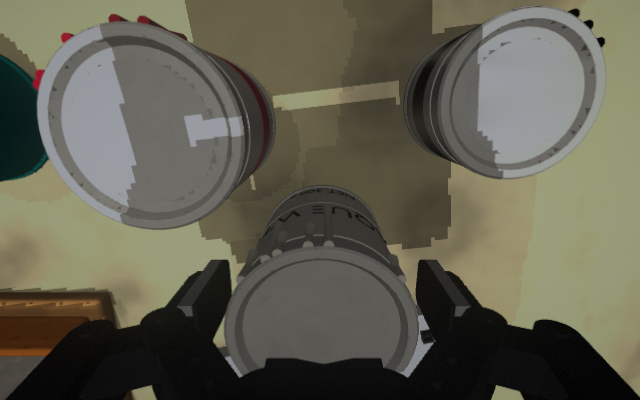

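```bash
python3 -m crank '{"dp":[[0,0,0],[0,0,0],[0,0,0],[0,0,0],[0,0,0],[0,0,0]],"delta_rot":[[0,0,0],[0,0,0],[0,0,0],[0,0,0],[0,0,0],[0,0,0]],"claw":[255,255,255,255,255,255]}' 50
python3 -m crank '{"dp":[[0,0,0.3],[0,0,1],[0,0,2],[0,0,2],[0,0,3],[0,0,3],[0,0,0]],"delta_rot":[[0,0,0],[0,0,0],[0,0,0],[0,0,0],[0,0,0],[0,0,0],[0,0,0]],"claw":[255,255,255,255,255,255,255]}'
python3 st.py; python3 tins.py w21;
```

```text
time_s: 30.1
eef_pos: [489.9, 111.8, 5.0]
ee_rot: [0.001, 0.056, 0.998, -0.0]
force: [-2.0, -0.6, 6.5]
grip_width: 0.788
time_s: 30.8
eef_pos: [491.0, 111.9, 120.8]
ee_rot: [0.004, 0.056, 0.998, 0.0]
force: [1.1, 0.3, -3.5]
grip_width: 0.787
t 30.8 tcp [491.  111.9 120.8] yaw 173.63 z [ 0.008  0.    -1.   ] f [ 1.1  0.3 -3.5] g 0.787 j [-0.01  0.34  1.68  0.    1.11 -1.47]
black encl 418.0 192.4 30.7 lsq [418.3 191.8] 29.4 px [423  95] rgb [139. 142. 148.] tool [80.2 71.5 63. ] z 53.1
black encl 401.0 -37.2 27.5 lsq [399.1 -56.2] 33.3 px [113 106] rgb [12. 31. 28.] tool [  71.8 -177.1   62.9] z 55.0
pink/blue encl 400.1 -41.2 29.8 lsq [398.8 -56.7] 33.2 px [ 94 105] rgb [ 3. 71. 67.] tool [  71.8 -177.6   45.9] z 71.9
pink/blue encl 414.9 60.8 33.5 lsq [415.1  61. ] 32.4 px [237 112] rgb [106. 104.  98.] tool [ 68.8 -58.9  45.9] z 69.9
white/teal encl 399.9 -55.9 35.0 lsq [399.  -55.6] 31.6 px [ 51 110] rgb [  0. 115. 108.] tool [  71.8 -176.5   32.9] z 82.8
white/teal encl 546.8 -99.3 43.9 lsq [512.1 -94.7] 43.8 px [ 56 318] rgb [72. 68. 61.] tool [ -45.  -202.8   33.3] z 85.0
```

View pics/w21.png

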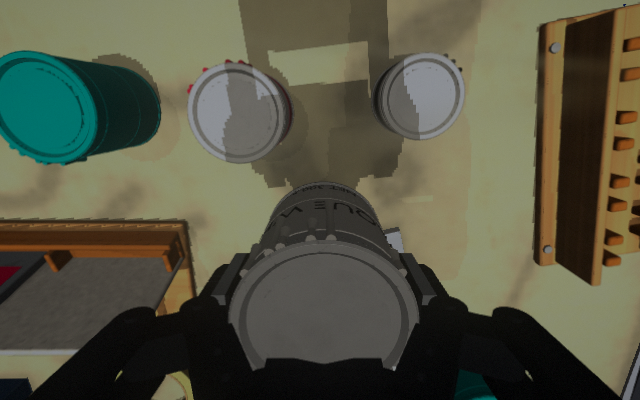

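```bash
python3 -m crank '{"dp":[[-0.5,-3,0],[-0.8,-4.8,0],[-0.8,-4.8,0],[-0.8,-4.8,0],[-0.8,-4.8,0],[-0.8,-4.8,0],[-0.8,-4.8,0],[-0.6,-4,0],[-0.3,-2.4,0],[0,0,0]],"delta_rot":[[0,0,0],[0,0,0],[0,0,0],[0,0,0],[0,0,0],[0,0,0],[0,0,0],[0,0,0],[0,0,0],[0,0,0]],"claw":[255,255,255,255,255,255,255,255,255,255]}'
python3 -m crank '{"dp":[[0,0,0],[0,0,0]],"delta_rot":[[0,0,0],[0,0,0]],"claw":[255,255]}'
cat > e.py <<'E'
from h import *
s=sense(); e=s['eef_pos']; yaw=np.radians(-6.4); X=np.array([np.cos(yaw),np.sin(yaw),0]); Y=np.array([-X[1],X[0],0])
print('ex',(e@X).round(1),'ey',(e@Y).round(1),'z',e[2].round(1))
E
python3 st.py; python3 e.py; python3 -c "
from h import *
save('wrist','w22')"
```

```text
time_s: 31.85
eef_pos: [425.8, -272.4, 115.1]
ee_rot: [-0.001, 0.057, 0.998, 0.001]
force: [1.4, 1.4, -3.6]
grip_width: 0.786
time_s: 32.05
eef_pos: [426.9, -268.9, 115.9]
ee_rot: [-0.0, 0.055, 0.998, 0.001]
force: [-0.2, -0.1, -3.9]
grip_width: 0.787
t 32.05 tcp [ 426.9 -268.9  115.9] yaw 173.67 z [-0.001  0.001 -1.   ] f [-0.2 -0.1 -3.9] g 0.787 j [-0.8   0.35  1.67  0.    1.12 -2.26]
ex 454.2 ey -219.7 z 115.9
```

View pics/w22.png

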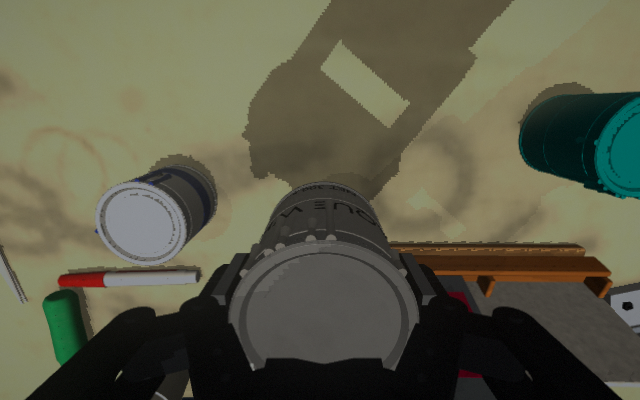

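```bash
python3 -m crank '{"dp":[[0,-0.07,-3],[0,0,-3],[0,0,-2.5],[0,0,-1.5],[0,0,-0.6],[0,0,-0.3],[0,0,0]],"delta_rot":[[0,0,0],[0,0,0],[0,0,0],[0,0,0],[0,0,0],[0,0,0],[0,0,0]],"claw":[255,255,255,255,255,255,255]}'
python3 st.py; python3 e.py
```

```text
time_s: 32.8
eef_pos: [427.4, -270.8, 8.0]
ee_rot: [0.0, 0.055, 0.998, -0.0]
force: [0.2, 0.4, -3.8]
grip_width: 0.783
t 32.8 tcp [ 427.4 -270.8    8. ] yaw 173.65 z [ 0.001 -0.    -1.   ] f [ 0.2  0.4 -3.8] g 0.783 j [-0.8   0.51  1.77  0.    0.86 -2.26]
ex 454.9 ey -221.4 z 8.0
```

```bash
python3 -m crank '{"dp":[[0.01,0.08,-0.15],[0,0,-0.1],[0,0,0],[0,0,0]],"delta_rot":[[0,0,0],[0,0,0],[0,0,0],[0,0,0]],"claw":[255,255,255,255]}'
python3 st.py; python3 e.py
```

```text
time_s: 33.2
eef_pos: [427.2, -270.2, 5.3]
ee_rot: [0.0, 0.056, 0.998, -0.0]
force: [-0.8, 0.6, -3.5]
grip_width: 0.787
t 33.2 tcp [ 427.2 -270.2    5.3] yaw 173.62 z [ 0.001 -0.    -1.   ] f [-0.8  0.6 -3.5] g 0.787 j [-0.8   0.52  1.77  0.    0.85 -2.26]
ex 454.7 ey -220.9 z 5.3
```

Force still shows the tin's weight hanging; lower a little more and then release.

```bash
python3 -m crank '{"dp":[[0,0.03,-0.1],[0,0,0],[0,0,-0.1],[0,0,0],[0,0,0]],"delta_rot":[[0,0,0],[0,0,0],[0,0,0],[0,0,0],[0,0,0]],"claw":[255,255,255,255,255]}'
python3 st.py; python3 e.py
```

```text
time_s: 33.7
eef_pos: [427.3, -270.2, 5.0]
ee_rot: [0.0, 0.056, 0.998, -0.0]
force: [-7.8, 3.3, 19.0]
grip_width: 0.786
t 33.7 tcp [ 427.3 -270.2    5. ] yaw 173.63 z [ 0.001 -0.001 -1.   ] f [-7.8  3.3 19. ] g 0.786 j [-0.8   0.52  1.77 -0.    0.85 -2.26]
ex 454.7 ey -220.9 z 5.0
```

```bash
python3 -m crank '{"dp":[[0,0,0.15],[0,0,0],[0,0,0],[0,0,0],[0,0,0],[0,0,0]],"delta_rot":[[0,0,0],[0,0,0],[0,0,0],[0,0,0],[0,0,0],[0,0,0]],"claw":[255,230,205,190,120,0]}'
python3 st.py
python3 -m crank '{"dp":[[0,0,0],[0,0,2],[0,0,3],[0,0,3],[0,0,3],[0,0,3],[0,0,0],[0,0,0]],"delta_rot":[[0,0,0],[0,0,0],[0,0,0],[0,0,0],[0,0,0],[0,0,0],[0,0,0],[0,0,0]],"claw":[0,0,0,0,0,0,0,0]}'
python3 st.py; python3 tins.py w23
```

```text
time_s: 34.3
eef_pos: [427.3, -270.0, 4.6]
ee_rot: [0.0, 0.056, 0.998, -0.0]
force: [-0.5, 0.5, -0.3]
grip_width: 0.928
t 34.3 tcp [ 427.3 -270.     4.6] yaw 173.61 z [ 0.001 -0.    -1.   ] f [-0.5  0.5 -0.3] g 0.928 j [-0.8   0.52  1.77  0.    0.85 -2.26]
time_s: 35.1
eef_pos: [427.2, -269.8, 144.5]
ee_rot: [0.0, 0.056, 0.998, -0.0]
force: [0.4, -0.5, -1.5]
grip_width: 1.003
t 35.1 tcp [ 427.2 -269.8  144.5] yaw 173.62 z [ 0.001 -0.    -1.   ] f [ 0.4 -0.5 -1.5] g 1.003 j [-0.8   0.32  1.64  0.    1.18 -2.26]
pink/blue encl 420.2 -402.3 34.1 lsq [ 420.4 -401.6] 32.6 px [161 209] rgb [139. 142. 147.] tool [  -8.3 -132.    71.6] z 70.9
pink/blue encl 420.8 -402.2 23.9 lsq [ 420.7 -402.2] 22.6 px [162 212] rgb [139. 142. 147.] tool [  -8.6 -132.6   71.6] z 69.8
pink/blue encl 515.5 -279.6 31.9 lsq [ 551.3 -283.9] 41.8 px [322 296] rgb [88. 84. 76.] tool [-125.3   -0.6   71.6] z 71.9
white/teal encl 400.5 -57.4 34.9 lsq [400.8 -61. ] 31.3 px [604 139] rgb [  0. 104.  97.] tool [ 49.  204.2  58.9] z 83.8
white/teal encl 426.3 -269.2 35.1 lsq [ 426.7 -269.1] 33.7 px [322 202] rgb [101.  99.  93.] tool [ 0.1  0.3 58.7] z 83.4
white/teal encl 517.9 -279.9 31.4 lsq [ 557.7 -284.4] 44.3 px [322 309] rgb [88. 83. 76.] tool [-131.7   -0.3   58.6] z 85.1
```

View pics/w23.png

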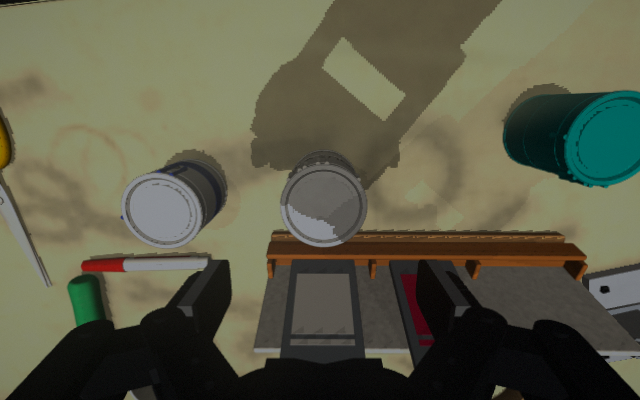

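```bash
python3 -m crank '{"dp":[[-0.2,3,0],[-0.2,4.8,0],[-0.2,4.8,0],[-0.2,4.8,0],[-0.1,4.8,0],[-0.1,4.8,0],[-0.1,4.1,0],[0,2,0],[0,0,0],[0,0,0]],"delta_rot":[[0,0,0],[0,0,0],[0,0,0],[0,0,0],[0,0,0],[0,0,0],[0,0,0],[0,0,0],[0,0,0],[0,0,0]],"claw":[0,0,0,0,0,0,0,0,0,0]}'
python3 st.py; python3 tins.py w24
```

```text
time_s: 36.15
eef_pos: [415.8, 61.0, 143.8]
ee_rot: [-0.001, 0.055, 0.998, -0.0]
force: [0.9, -0.2, 0.5]
grip_width: 0.996
t 36.15 tcp [415.8  61.  143.8] yaw 173.67 z [-0.001 -0.    -1.   ] f [ 0.9 -0.2  0.5] g 0.996 j [-0.13  0.14  1.87 -0.    1.13 -1.59]
black encl 419.5 192.2 31.0 lsq [419.8 191.5] 29.7 px [477 182] rgb [127. 131. 134.] tool [ 10.8 130.6  88.9] z 54.4
pink/blue encl 416.2 60.5 34.0 lsq [416.4  60.6] 32.6 px [322 200] rgb [91. 89. 84.] tool [-0.5  0.1 71.9] z 71.2
white/teal encl 312.3 215.4 35.4 lsq [316.2 213.8] 31.4 px [537  37] rgb [ 0. 99. 94.] tool [116.2 141.2  59. ] z 84.3
white/teal encl 400.9 -56.7 35.2 lsq [400.4 -56.4] 33.7 px [169 203] rgb [  0. 108. 101.] tool [   2.4 -118.    59. ] z 84.0
```

View pics/w24.png

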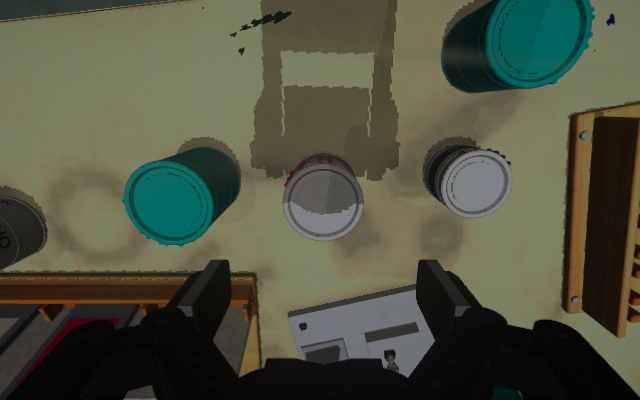

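```bash
python3 -m crank '{"dp":[[0.05,0,-3],[0,0,-3],[0,0,-3],[0,0,-3],[0,0,-2],[0,0,-0.8],[0,0,0]],"delta_rot":[[0,0,0],[0,0,0],[0,0,0],[0,0,0],[0,0,0],[0,0,0],[0,0,0]],"claw":[0,0,0,0,0,0,0]}'
python3 st.py
python3 -m crank '{"dp":[[0,0,0],[0,0,0],[0,0,0],[0,0,0],[0,0,0],[0,0,0]],"delta_rot":[[0,0,0],[0,0,0],[0,0,0],[0,0,0],[0,0,0],[0,0,0]],"claw":[255,255,255,255,255,255]}' 50
python3 st.py
python3 -m crank '{"dp":[[0,0,0.3],[0,0,1],[0,0,2],[0,0,3],[0,0,3],[0,0,3],[0,0,0]],"delta_rot":[[0,0,0],[0,0,0],[0,0,0],[0,0,0],[0,0,0],[0,0,0],[0,0,0]],"claw":[255,255,255,255,255,255,255]}'
python3 st.py; python3 -c "
from h import *
save('wrist','w25')"
```

```text
time_s: 36.9
eef_pos: [416.3, 60.5, -4.0]
ee_rot: [-0.001, 0.056, 0.998, 0.0]
force: [0.7, 0.4, 0.4]
grip_width: 1.005
t 36.9 tcp [416.3  60.5  -4. ] yaw 173.54 z [-0.002  0.    -1.   ] f [0.7 0.4 0.4] g 1.005 j [-0.14  0.4   2.02  0.    0.73 -1.59]
time_s: 37.5
eef_pos: [417.5, 60.8, -2.2]
ee_rot: [0.001, 0.056, 0.998, -0.0]
force: [-2.0, -1.8, 6.8]
grip_width: 0.763
t 37.5 tcp [417.5  60.8  -2.2] yaw 173.63 z [ 0.003 -0.001 -1.   ] f [-2.  -1.8  6.8] g 0.763 j [-0.13  0.39  2.02 -0.    0.73 -1.59]
time_s: 38.2
eef_pos: [418.5, 61.1, 123.5]
ee_rot: [0.004, 0.056, 0.998, -0.0]
force: [-0.3, -0.9, -3.8]
grip_width: 0.762
t 38.2 tcp [418.5  61.1 123.5] yaw 173.63 z [ 0.008 -0.001 -1.   ] f [-0.3 -0.9 -3.8] g 0.762 j [-0.13  0.17  1.9   0.    1.07 -1.59]
```

View pics/w25.png

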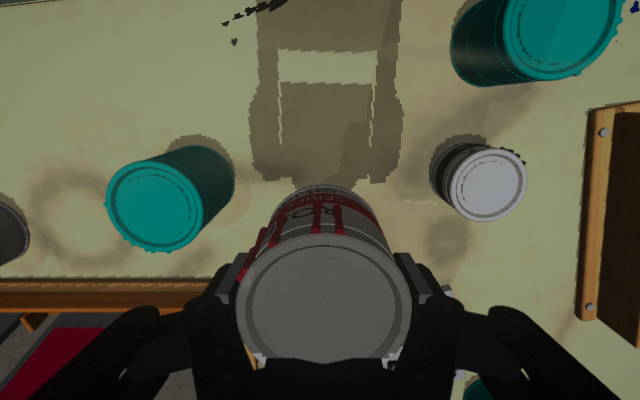

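```bash
python3 -m crank '{"dp":[[0.3,-3,0],[0.5,-4.8,0],[0.5,-4.8,0],[0.5,-4.8,0],[0.3,-3.5,0],[0.15,-2.3,0],[0,0,0],[0,0,0],[0,0,0]],"delta_rot":[[0,0,0],[0,0,0],[0,0,0],[0,0,0],[0,0,0],[0,0,0],[0,0,0],[0,0,0],[0,0,0]],"claw":[255,255,255,255,255,255,255,255,255]}'
python3 st.py; python3 e.py;python3 -c "
from h import *
save('wrist','w26')"
```

```text
time_s: 39.15
eef_pos: [438.7, -169.7, 119.0]
ee_rot: [-0.001, 0.055, 0.998, 0.001]
force: [-0.3, 0.4, -2.7]
grip_width: 0.758
t 39.15 tcp [ 438.7 -169.7  119. ] yaw 173.67 z [-0.001  0.001 -1.   ] f [-0.3  0.4 -2.7] g 0.758 j [-0.62  0.28  1.77  0.    1.09 -2.08]
ex 454.9 ey -119.7 z 119.0
```

View pics/w26.png

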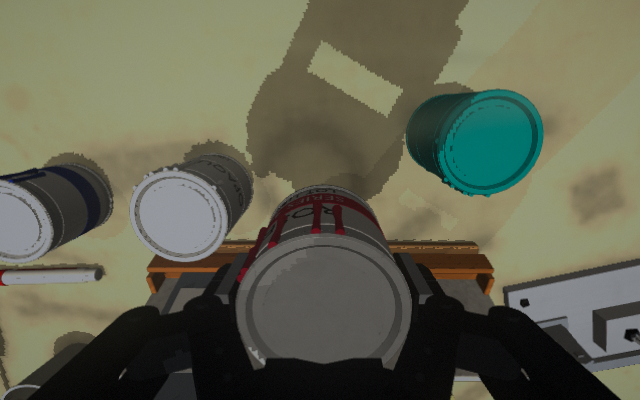

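```bash
python3 -m crank '{"dp":[[0,-0.05,-3],[0,0,-3],[0,0,-3],[0,0,-1.5],[0,0,-0.8],[0,0,-0.4],[0,0,0],[0,0,0]],"delta_rot":[[0,0,0],[0,0,0],[0,0,0],[0,0,0],[0,0,0],[0,0,0],[0,0,0],[0,0,0]],"claw":[255,255,255,255,255,255,255,255]}'
python3 st.py; python3 e.py
```

```text
time_s: 40.0
eef_pos: [439.6, -171.4, 3.3]
ee_rot: [0.001, 0.056, 0.998, -0.0]
force: [-0.0, -1.4, -2.5]
grip_width: 0.762
t 40.0 tcp [ 439.6 -171.4    3.3] yaw 173.63 z [ 0.001 -0.001 -1.   ] f [-0.  -1.4 -2.5] g 0.762 j [-0.62  0.47  1.87  0.    0.8  -2.08]
ex 456.0 ey -121.4 z 3.3
```

```bash
python3 -m crank '{"dp":[[0,0.02,-0.25],[0,0,-0.2],[0,0,0],[0,0,0]],"delta_rot":[[0,0,0],[0,0,0],[0,0,0],[0,0,0]],"claw":[255,255,255,255]}'
python3 st.py; python3 e.py
```

```text
time_s: 40.4
eef_pos: [439.2, -171.1, -1.9]
ee_rot: [0.0, 0.056, 0.998, 0.0]
force: [-0.5, 0.5, -2.4]
grip_width: 0.759
t 40.4 tcp [ 439.2 -171.1   -1.9] yaw 173.62 z [ 0.  0. -1.] f [-0.5  0.5 -2.4] g 0.759 j [-0.62  0.48  1.87  0.    0.79 -2.08]
ex 455.5 ey -121.1 z -1.9
```

```bash
python3 -m crank '{"dp":[[0,0,-0.05],[0,0,0],[0,0,0],[0,0,0],[0,0,0],[0,0,0],[0,0,0]],"delta_rot":[[0,0,0],[0,0,0],[0,0,0],[0,0,0],[0,0,0],[0,0,0],[0,0,0]],"claw":[255,230,205,190,120,20,20]}'
python3 st.py
python3 -m crank '{"dp":[[0,0,0],[0,0,2],[0,0,3],[0,0,3],[0,0,3],[0,0,3],[0,0,3],[0,0,3],[0,0,0],[0,0,0]],"delta_rot":[[0,0,0],[0,0,0],[0,0,0],[0,0,0],[0,0,0],[0,0,0],[0,0,0],[0,0,0],[0,0,0],[0,0,0]],"claw":[20,20,20,0,0,0,0,0,0,0]}'
python3 st.py; cat > ec.py <<'E'
import sys;import numpy as np
yaw=np.radians(-6.4);X=np.array([np.cos(yaw),np.sin(yaw)]);Y=np.array([-X[1],X[0]])
E
python3 tins.py w27; python3 -c "
from h import *
p,d=save('side','s27')
cv2.imwrite('pics/s27z.png',cv2.resize(p[80:330,180:440,::-1],None,fx=2.3,fy=2.3,interpolation=cv2.INTER_CUBIC))"
```

```text
time_s: 41.1
eef_pos: [439.3, -171.0, -2.4]
ee_rot: [0.0, 0.056, 0.998, 0.0]
force: [0.7, 3.1, 2.1]
grip_width: 0.921
t 41.1 tcp [ 439.3 -171.    -2.4] yaw 173.62 z [ 0.001  0.    -1.   ] f [0.7 3.1 2.1] g 0.921 j [-0.62  0.48  1.87  0.    0.79 -2.08]
time_s: 42.1
eef_pos: [439.1, -171.2, 197.4]
ee_rot: [0.0, 0.056, 0.998, -0.0]
force: [-0.6, 0.1, -0.6]
grip_width: 1.004
t 42.1 tcp [ 439.1 -171.2  197.4] yaw 173.61 z [ 0.001 -0.    -1.   ] f [-0.6  0.1 -0.6] g 1.004 j [-0.62  0.2   1.66  0.    1.29 -2.08]
pink/blue encl 437.5 -170.4 34.0 lsq [ 437.7 -170.1] 32.6 px [322 183] rgb [105. 103.  97.] tool [  1.1   0.7 124.7] z 70.5
pink/blue encl 420.0 -402.4 34.5 lsq [ 420.4 -401.5] 32.5 px [ 85 192] rgb [143. 146. 151.] tool [  -7.5 -231.2  124.5] z 70.7
pink/blue encl 420.9 -402.0 24.1 lsq [ 420.  -401.6] 21.9 px [ 85 195] rgb [143. 146. 151.] tool [  -7.1 -231.4  124.5] z 69.7
white/teal encl 400.6 -56.8 35.0 lsq [400.1 -56.6] 33.5 px [446 132] rgb [ 30. 119. 111.] tool [ 51.1 109.2 111.8] z 83.8
white/teal encl 425.9 -268.9 35.2 lsq [ 426.5 -268.8] 33.7 px [216 185] rgb [145. 147. 152.] tool [  1.2 -98.7 111.6] z 84.1
white/teal encl 427.3 -268.1 25.5 lsq [ 427.1 -269. ] 23.7 px [217 187] rgb [145. 148. 153.] tool [  0.6 -98.8 111.6] z 83.0
```

View pics/w27.png

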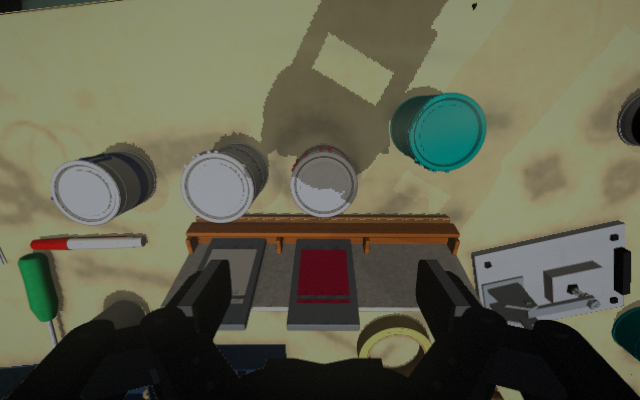

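View pics/s27z.png

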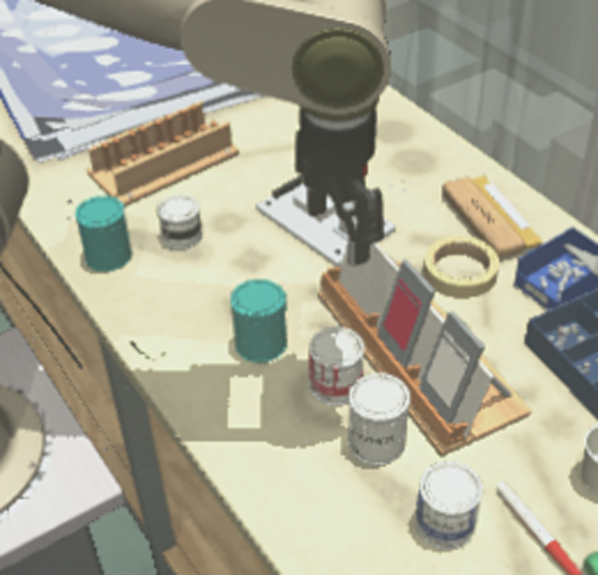

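```bash
python3 -m crank '{"dp":[[0,0,4],[0,0,4],[-1,3,3],[-1,4,2],[-1,4,0],[-1,4,0],[-1,3,0],[0,0,0],[0,0,0],[0,0,0]],"delta_rot":[[0,0,0],[0,0,0],[0,0,0],[0,0,0],[0,0,0],[0,0,0],[0,0,0],[0,0,0],[0,0,0],[0,0,0]],"claw":[0,0,0,0,0,0,0,0,0,0]}'
python3 -m crank '{"dp":[[0,0,0],[0,0,0],[0,0,0],[0,0,0],[0,0,0],[0,0,0],[0,0,0],[0,0,0],[0,0,0],[0,0,0]],"delta_rot":[[0,0,0],[0,0,0],[0,0,0],[0,0,0],[0,0,0],[0,0,0],[0,0,0],[0,0,0],[0,0,0],[0,0,0]],"claw":[0,0,0,0,0,0,0,0,0,0]}'
python3 -m crank '{"dp":[[0,0,0],[0,0,0],[0,0,0],[0,0,0],[0,0,0],[0,0,0],[0,0,0],[0,0,0],[0,0,0],[0,0,0]],"delta_rot":[[0,0,0],[0,0,0],[0,0,0],[0,0,0],[0,0,0],[0,0,0],[0,0,0],[0,0,0],[0,0,0],[0,0,0]],"claw":[0,0,0,0,0,0,0,0,0,0]}'
python3 st.py; cat > fin.py <<'E'
from h import *
import sys
exec(open('tins.py').read())
P=P.reshape(-1,3)
yaw=np.radians(-6.4); X=np.array([np.cos(yaw),np.sin(yaw),0]); Y=np.array([-X[1],X[0],0])
a=P@X-538.8; b=P@Y; z=P[:,2]-22; c,sn=np.cos(np.radians(15)),np.sin(np.radians(15)); up=a*sn+z*c; n=-a*c+z*sn
for nm,l,h_ in [('white',-268,-174),('pink',-167,-76)]:
    k=(b>l)&(b<h_)&(up>35)&(up<118)&(n>5.5)&(n<12)
    if k.any(): print(nm,k.sum(),'n',np.percentile(n[k],[10,50,90]).round(1),'ey',np.percentile(b[k],[1,99]).round(1),np.percentile(b[k],[1,99]).mean().round(1))
m=(P[:,2]>8)&(P[:,2]<16)&(a+538.8>500)&(a+538.8<530)&(b>-265)&(b<20); print('base front ex',np.percentile((a+538.8)[m],[1,5]).round(1))
p,d=save('top',sys.argv[1]+'t'); p,d=save('side',sys.argv[1]+'s')
E
python3 fin.py f1
```

```text
time_s: 43.2
eef_pos: [389.4, 8.2, 326.9]
ee_rot: [-0.001, 0.056, 0.998, 0.0]
force: [-0.8, -0.0, -0.4]
grip_width: 1.0
time_s: 44.2
eef_pos: [389.1, 8.9, 327.6]
ee_rot: [0.0, 0.056, 0.998, 0.0]
force: [1.0, 0.6, 0.5]
grip_width: 1.003
time_s: 45.2
eef_pos: [389.1, 8.9, 327.6]
ee_rot: [0.0, 0.056, 0.998, 0.0]
force: [0.0, 0.1, 0.4]
grip_width: 0.998
t 45.2 tcp [389.1   8.9 327.6] yaw 173.62 z [ 0.  0. -1.] f [0.  0.1 0.4] g 0.998 j [-0.28 -0.06  1.6   0.    1.61 -1.74]
black encl 419.5 192.5 30.7 lsq [419.7 191.9] 29.4 px [453 166] rgb [126. 129. 133.] tool [ -9.9 185.2 272.6] z 54.4
pink/blue encl 437.8 -170.7 34.2 lsq [ 437.8 -170. ] 32.5 px [202 210] rgb [125. 128. 132.] tool [ -68.1 -172.5  255.6] z 70.8
pink/blue encl 420.8 -402.1 34.2 lsq [ 420.6 -401.2] 32.3 px [ 38 215] rgb [122. 125. 130.] tool [ -76.7 -404.1  255.6] z 70.5
white/teal encl 312.0 215.5 35.4 lsq [312.1 214.5] 33.9 px [482  83] rgb [  1. 107. 101.] tool [ 99.5 195.7 242.6] z 84.2
white/teal encl 401.0 -56.2 34.7 lsq [400.3 -55.6] 33.4 px [275 177] rgb [ 22. 121. 112.] tool [-18.2 -62.9 242.6] z 83.9
white/teal encl 426.9 -268.5 34.7 lsq [ 427.1 -268.3] 33.1 px [126 212] rgb [124. 127. 131.] tool [ -68.4 -271.3  242.6] z 83.7
white 2023 n [ 8.1  9.3 10.1] ey [-251.5 -188.6] -220.1
pink 347 n [7.9 8.7 9.6] ey [-153.1  -88.3] -120.7
base front ex [507.9 508.7]
```

View pics/f1.png

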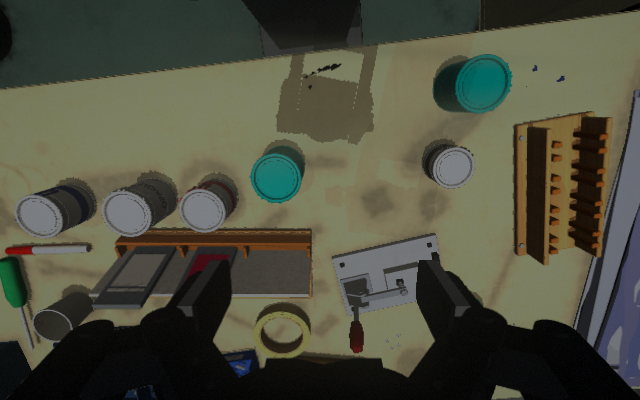

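View pics/f1t.png

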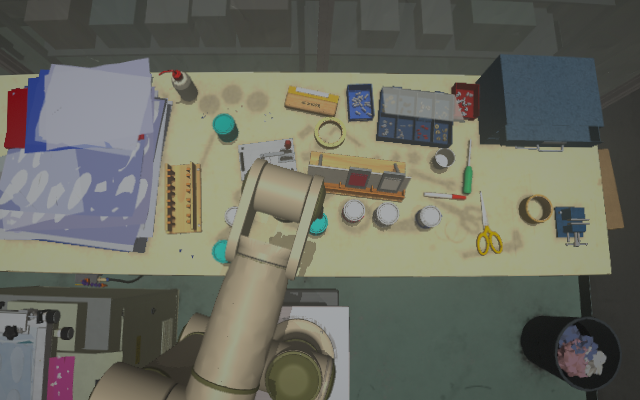

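View pics/f1s.png

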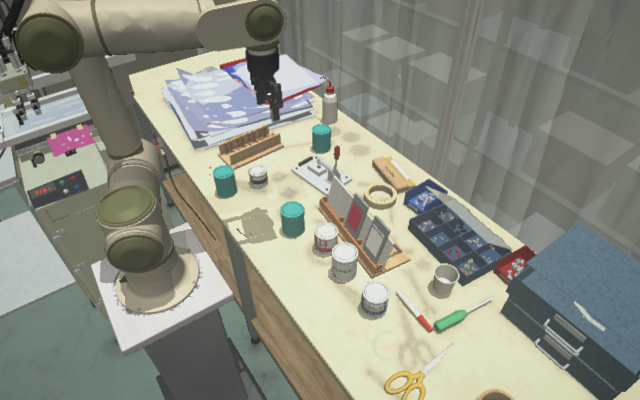

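```bash
for i in 1 2 3 4 5 6; do python3 -m crank '{"dp":[[0,0,0],[0,0,0],[0,0,0],[0,0,0],[0,0,0],[0,0,0],[0,0,0],[0,0,0],[0,0,0],[0,0,0]],"delta_rot":[[0,0,0],[0,0,0],[0,0,0],[0,0,0],[0,0,0],[0,0,0],[0,0,0],[0,0,0],[0,0,0],[0,0,0]],"claw":[0,0,0,0,0,0,0,0,0,0]}' | head -1; done; python3 fin.py f2
```

```text
time_s: 46.35
time_s: 47.35
time_s: 48.35
time_s: 49.35
time_s: 50.35
time_s: 51.35
black encl 419.5 192.5 30.4 lsq [419.6 191.9] 29.4 px [453 166] rgb [126. 129. 134.] tool [ -9.8 185.2 272.6] z 54.3
pink/blue encl 437.7 -170.4 34.1 lsq [ 438.  -169.9] 32.7 px [201 209] rgb [125. 128. 132.] tool [ -68.4 -172.3  255.6] z 70.8
pink/blue encl 419.5 -401.4 34.5 lsq [ 420.6 -401.1] 32.3 px [ 38 215] rgb [122. 125. 130.] tool [ -76.8 -404.   255.5] z 70.6
white/teal encl 312.2 215.2 35.3 lsq [312.1 214.4] 33.9 px [482  82] rgb [  1. 107. 101.] tool [ 99.4 195.6 242.6] z 84.2
white/teal encl 400.7 -56.3 34.6 lsq [400.5 -55.1] 33.1 px [273 177] rgb [ 23. 121. 113.] tool [-18.4 -62.4 242.6] z 84.0
white/teal encl 426.7 -268.1 34.9 lsq [ 427.1 -268.3] 33.2 px [126 212] rgb [124. 127. 131.] tool [ -68.4 -271.3  242.5] z 83.6
white 2023 n [ 8.2  9.3 10.3] ey [-251.6 -188.7] -220.2
pink 343 n [8.  8.8 9.6] ey [-153.1  -88.2] -120.7
base front ex [508.1 508.6]
```

View pics/f2.png

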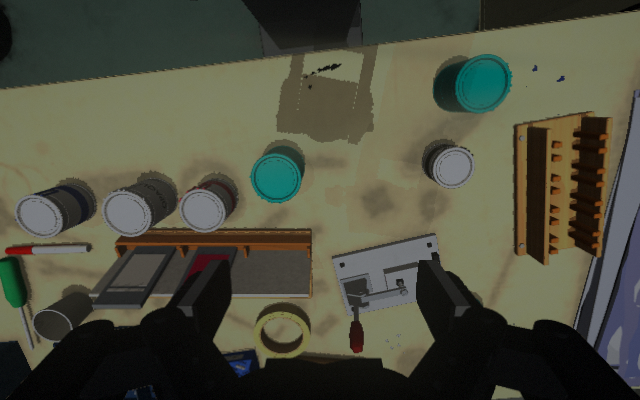

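```bash
python3 -c "
from rig import *
print(finish_job())"
```

```text
the job is handed in; nothing more can be done
None
```

The job is done and handed in at about 52 s of the 210 s allowed. Only the pink and white panels were in the rack. Pink now stands in the middle bay and white in the bay at y = -100 mm, each with its own tin in front.

**Last checks**
- **Panels:** both feet are in the ledge. Just after placing, both panels measured flat against the board to within about 1 mm. From farther off at the end, the front faces read 8.8 to 9.3 mm from the board, where 8 mm is flat. I put the difference down to the viewing angle.
- **Tins:** pink and white are both upright and within about 1.5 mm of their panels' centres. The gap to the easel is about 2 cm, and neither tin moved in the 6 s I watched before handing in.
- **Everything else:** the marker, the black and blue tins and the turquoise look-alikes were where they started, and I saw no tin get knocked.

**Disagreements**
- **Fingertips:** they sat about 37 mm behind the reported TCP, so my first grasp closed just above the white panel without moving it. I corrected for that offset in every grasp after that.
- **Cameras:** the top camera read about 3 mm off from the wrist camera. I used the wrist readings throughout.
- **Contact force:** the white tin was pressed on the table at about 19 N for a moment before release.

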